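Load and start the pump test stand

TASK

Press the red mushroom stop so that it latches down before you handle any part, and keep it latched while you do: lift the blanking plate off the test block and lay it flat on the middle of the rubber mat, then stack every pump section on the block, flush with it and in any order, with the cover flush on top, boss up. Then twist the stop clockwise so that it springs back up. Last, press the selector knob down and turn it clockwise to its other position, where it springs up again; do not disturb the bearing, sleeve and oil bottle.

Things in the scene. Friction and masses are not known exactly. Their poses are not given: they have to be found in the camera images.
- base: Fixed steel test block: a 105 x 120 x 10 mm foot with a block 60 mm (its x) x 80 mm (its y) on it, the same outline as the pump sections. Origin: centre of the underside on the bench; the block stands 10 mm above the foot and its top is 20 mm above the bench.
- base_top (a point): Centre of the test block's top face, 20 mm above the bench.
- sec1: Pump section: flat aluminium plate 60 mm (its x) x 80 mm (its y) x 18 mm thick with two large bores side by side and four bolt holes, about 0.25 kg. Origin: centre of the plate, z through the thickness. Either face may lie up; all sections are alike. Three to five are on the bench; a missing one has no reading.
- sec2: Pump section: flat aluminium plate 60 mm (its x) x 80 mm (its y) x 18 mm thick with two large bores side by side and four bolt holes, about 0.25 kg. Origin: centre of the plate, z through the thickness. Either face may lie up; all sections are alike. Three to five are on the bench; a missing one has no reading.
- sec3: Pump section: flat aluminium plate 60 mm (its x) x 80 mm (its y) x 18 mm thick with two large bores side by side and four bolt holes, about 0.25 kg. Origin: centre of the plate, z through the thickness. Either face may lie up; all sections are alike. Three to five are on the bench; a missing one has no reading.
- sec4: Pump section: flat aluminium plate 60 mm (its x) x 80 mm (its y) x 18 mm thick with two large bores side by side and four bolt holes, about 0.25 kg. Origin: centre of the plate, z through the thickness. Either face may lie up; all sections are alike. Three to five are on the bench; a missing one has no reading.
- sec5: Pump section: flat aluminium plate 60 mm (its x) x 80 mm (its y) x 18 mm thick with two large bores side by side and four bolt holes, about 0.25 kg. Origin: centre of the plate, z through the thickness. Either face may lie up; all sections are alike. Three to five are on the bench; a missing one has no reading.
- cover: Pump cover: aluminium plate 60 mm (its x) x 80 mm (its y) x 14 mm thick with a round boss 30 mm in diameter and 22 mm high in the middle of its top. About 0.25 kg. Origin: centre of its underside, z up.
- blank: Blanking plate: steel plate 60 mm (its x) x 80 mm (its y) x 14 mm thick with an upright bar on top, 14 mm (x) x 50 mm (y) x 22 mm high. About 0.3 kg. Starts lying flush on the test block. Origin: centre of its underside, z up.
- mat: Fixed black rubber mat 100 x 100 x 3 mm, the parking place of the blanking plate. Origin: centre of its underside; its top is 3 mm above that.
- panel: Fixed grey control box 110 mm (its x) x 200 mm (its y) x 70 mm high. Origin: centre of its underside. The mushroom stop stands on its top 50 mm towards its +y, the selector knob 50 mm towards its -y.
- stop_top (a point): Centre of the top face of the mushroom stop (turns and sinks with it). Head: round, 40 mm in diameter, 18 mm thick, on a thinner neck; its top is 30 mm above the box when up, so the underside of the head is 12 mm above the box when up and about 6.5 mm when latched.
- stop (a joint): How far the mushroom stop is pressed, m. 0 up; 0.008 bottomed (about 10 N against its spring, 3 N at the start); pressed past about 0.006 its spring turns it under a catch, and when let go it stays latched at about 0.0055. It comes up when twisted back.
- stop_head (a joint): Turn of the mushroom head, rad, growing anticlockwise seen from above. When pressed it turns itself to 0.5 and is latched; held by a spring of about 0.15 N m. Twisting it clockwise to below about 0.05 (0 is the end stop) frees it and it springs up. When up it cannot turn except for about 0.07 rad of play.
- sel_top (a point): Centre of the top of the selector knob (turns and sinks with it): a black bar grip 42 mm long (this point's x) x 14 mm wide (this point's y) x 32 mm high on a round skirt 44 mm in diameter and 8 mm thick. The top is 42 mm above the box when up, the top of the skirt 10 mm. A white line on the bar marks its -x end.
- sel (a joint): How far the selector knob is pressed, m. 0 up, 0.008 bottomed (about 10 N, 3 N at the start). Its spring lifts it again only at the two end positions; between them it stays down at about 0.0055.
- sel_head (a joint): Turn of the selector knob, rad, growing clockwise seen from above: 0 at the start, 1.05 (60 degrees, an end stop) at its other position. It is locked while up and turns easily when pressed by 0.0055 to 0.008; it springs up within about 0.06 of either end.
- bearing: Bystander: steel bearing ring, 62 mm outside, 32 mm inside, 18 mm high. Origin: centre of its underside.
- sleeve: Bystander: solid steel sleeve, 44 mm in diameter, 40 mm high, standing. Origin: centre of its underside.
- oil: Bystander: plastic oil bottle, 56 mm in diameter, 150 mm tall, standing. Origin: centre of its underside.
Not all that is in view belongs to the job. What is shaped like the sec2 but purple or turquoise is not meant.

How it is judged:
By the outcome, as a careful person would: the job done as asked, in the order asked, and still so for the second after the job is handed in, with the robot touching nothing.
Of sec1, sec2, sec3, sec4, sec5 only 3 to 5 are there at a start; the rules pass over those that are not, and their reading is None.
At some moment in a run one of blank may be knocked a few centimetres aside while the robot is not near it.
Once in a run the grip may slacken for a moment while it holds something.
It also fails if it takes over 210 s, if anything falls off the work surface, if the arm or the gripper's body presses on something with over 40 N, if the wrist force passes 120 N, or if a joint passes its speed limit or range.

ROBOT

A 6-joint arm with a two-finger parallel gripper is mounted at the origin on the work surface. World frame = base frame: x ahead of the robot, y to its left, z up, the work surface at z = 0. Lengths are in m, angles in rad, forces in N, time in s.
With the tool pointing down it reaches from about 0.375 to 0.9 m from the base axis. Payload 3.1 kg.
Tool frame: the origin (TCP) lies on the mounting face of the last link; the fingertips stand 182 mm ahead of it and the grasp point (between the pads) lies 164 mm ahead of it; z points along the fingers, y is the direction in which the jaws open and shut (so a half turn about z gives the same grasp; the last joint's range is limited). The gripper opens to 87 mm and grips with 3 to 60 N. Pads are 19 mm wide; open, the fingers measure 117 mm over their backs; the gripper's body (75 mm by 190 mm) begins 51 mm behind the grasp point.
Start: joints at [-1.526, 0.527, 1.433, -0, 1.181, -0.178], TCP at [0.139, -0.609, 0.405] pointing down, gripper open.
Joint ranges: [-3.08, 3.08], [-0.75, 2.2], [0.22, 2.44], [-1.43, 4.57], [0, 2.65], [-2.85, 2.85]. Speed limits (rad/s): [2.79, 2.79, 3.14, 3.14, 3.14, 3.14].

INTERFACE

Orientations are given as a unit quaternion [x, y, z, w].
In Python, from rig import robot, camera, camera_model gives the robot as it stands.
- The arm moves only by the tool drive_tool, never from a script. Its argument "plan" is a list that holds one entry, the list of rows, each a list of 6 numbers: the shift along the world's x, y, z in units of 2.5 cm (1.0 is 2.5 cm), then the turn, a rotation vector about the world's x, y, z in units of 6 degrees (1.0 is 6 degrees). A call has 1 to 8 rows; each row shifts and turns the commanded pose from where the row before left it; what a row does not reach is not made up. A row lasts 1/8 s, in which the tool goes at most 62.5 mm and 10.7 degrees, less where a joint would pass 70% of its speed; a pose out of reach is approached as far as the arm can. A call with a number of a shift or a turn outside -1 to 1 is refused whole. A call with a gripper value outside its range is refused whole. "grip" is the closure, from 0 (fully open) to 1 (shut), set as the call begins (left out, the last holds). The fingers move at their own pace and stop on an object; "force" is the grip in N (left out, the last holds). Time passes only in rows, so rows that do not move let the fingers close. It gives the time, the measured TCP pose, the force and the opening at its end, in the units of the state.
- robot.get_obs(): the state, without advancing time (a new reading comes with each control period).
- camera(name): name is "side" or "top"; returns the picture (420x560x3 uint8, red, green, blue); there is no depth.
- camera_model(name): a dict with "K" (3x3 intrinsics, pixels), "world_to_cam" (4x4, takes a point from world to camera coordinates). Camera axes: x right, y up, looking along -z (the intrinsics and any distortion apply to the point x, -y, -z); pixel columns grow to the right and rows downward; lengths in m; the calibration is good to about 2 mm. A picture is of the moment at which its call begins. camera_model takes no time and is no camera call.
- robot.hand_in(): hands the job in, once; it reports no verdict.
The state is a dict: "time": time; "q": joint angles; "joint_velocities": joint speeds; "joint_torque": joint torques, N m; "position": TCP position; "tool_rot": TCP orientation; "ft_force": force on the tool from outside, world axes, zero at the start; "moment": the same for the moment, N m; "grip_width": finger opening in m.
Only numpy, scipy, OpenCV 4.12 (cv2) and the standard library are available. Lean on these libraries where they do the work, as an engineer would, in place of code of your own. Each camera call takes 0.05 s, during which the arm holds its last target.

## Working session

There is one attempt and no reset: what is moved stays moved. The work goes in short steps, Python scripts to look and compute and a tool call to move; the robot and the scene stay as the last step left them, time stands still between calls to the robot, and variables do not carry over. Pictures are saved under pics/ and viewed, and the job is handed in when it is done.

Besides the shell and the picture viewer there is one more tool, called by a JSON object that holds its "name" and its "arguments", one argument or row to a line. drive_tool: Moves the arm, as the interface text tells. Shifts and turns lie within -1 to 1; 1 stands for 2.5 cm of shift or 6 degrees of turn. Its arguments: {"type":"object","properties":{"plan":{"type":"array","items":{"type":"array","items":{"type":"array","items":{"type":"number","minimum":-1,"maximum":1}}}},"grip":{"type":"number"},"force":{"type":"number"}},"required":["plan"]}

```bash
ls; mkdir -p pics; python3 - <<'E'
from rig import robot, camera, camera_model
import cv2
o=robot.get_obs(); print(o)
for n in("side","top"):
    im=camera(n); cv2.imwrite(f"pics/{n}0.png",im[:,:,::-1]); m=camera_model(n); print(n,{k:(v.tolist() if hasattr(v,'tolist') else v) for k,v in m.items()})
E
```

```text
pics
{'time': 0.0, 'q': array([-1.52548476e+00,  5.28480448e-01,  1.43389853e+00, -3.89085822e-06,
        1.18138947e+00, -1.78524310e-01]), 'joint_velocities': array([ 5.25171120e-04, -8.98437208e-04,  1.70067402e-03,  2.21176021e-05,
        6.56650993e-04,  1.43139987e-03]), 'joint_torque': array([ 4.13173202e-04, -4.40045035e+01, -1.76594549e+01,  6.33702613e-02,
        5.84321085e-02, -1.57035120e-04]), 'position': array([ 0.13872995, -0.60905964,  0.40376363]), 'tool_rot': array([ 9.93743051e-01,  1.11685112e-01,  7.06124153e-05, -1.08560590e-03]), 'ft_force': array([ 0.12232254, -0.72788109, -0.13263544]), 'moment': array([0.02117934, 0.00184663, 0.0301237 ]), 'grip_width': 0.08672547415039256}
side {'K': [[387.1264023458928, 0.0, 283.30583200788624], [0.0, 387.1264023458928, 210.2214754743125], [0.0, 0.0, 1.0]], 'world_to_cam': [[-0.8945449133070789, -0.44677988915036626, -0.013308971681433789, 0.5160244523007803], [0.33002998514526966, -0.6802826537094191, 0.6544430609052889, -0.20496274220856647], [-0.30144586078008073, 0.5810363514556187, 0.7559941476663024, -0.8339621615149062], [0.0, 0.0, 0.0, 1.0]]}
top {'K': [[468.83977385388965, 0.0, 275.4160476807311], [0.0, 468.83977385388965, 207.51823878070715], [0.0, 0.0, 1.0]], 'world_to_cam': [[0.020610744074512286, -0.9997866885989953, 0.0013321144660251925, 0.046204432862959686], [0.9858064700872188, 0.02054454936004427, 0.16662390292443022, -0.5692752978857092], [-0.166615727837657, -0.002121035560367396, 0.9860196247769512, -1.1544359863531404], [0.0, 0.0, 0.0, 1.0]]}
```

View pics/side0.png

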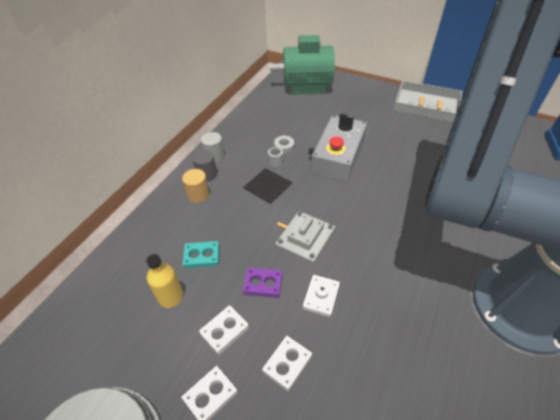

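View pics/top0.png

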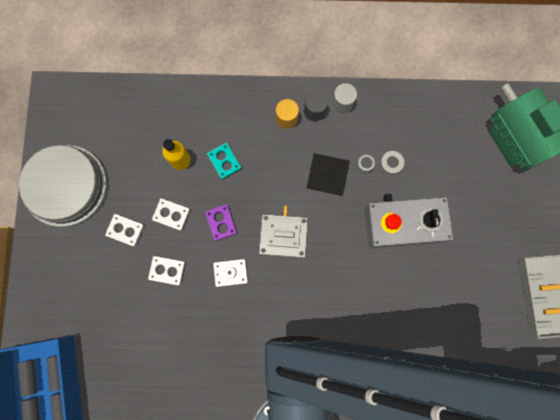

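```bash
cat > h.py <<'E'
import numpy as np, cv2
from rig import robot, camera, camera_model
M={n:camera_model(n) for n in("side","top")}
def ray(n,uv):
    K=np.array(M[n]["K"]);T=np.array(M[n]["world_to_cam"]);d=M[n].get("dist")
    p=np.linalg.inv(K)@[uv[0],uv[1],1]; v=np.array([p[0],-p[1],-p[2]])
    R=T[:3,:3]; return -R.T@T[:3,3], R.T@v
def onz(n,uv,z):
    c,d=ray(n,uv); return c+d*(z-c[2])/d[2]
def two(a,b):
    c1,d1=ray("side",a);c2,d2=ray("top",b)
    s=np.linalg.lstsq(np.c_[d1,-d2],c2-c1,rcond=None)[0]
    return (c1+d1*s[0]+c2+d2*s[1])/2, np.linalg.norm(c1+d1*s[0]-c2-d2*s[1])
def proj(n,P):
    T=np.array(M[n]["world_to_cam"]);p=T[:3,:3]@np.array(P)+T[:3,3]
    q=np.array(M[n]["K"])@[p[0],-p[1],-p[2]]; return q[:2]/q[2]
def crop(im,x0,y0,x1,y1,f,fn):
    cv2.imwrite(fn,cv2.resize(im[y0:y1,x0:x1,::-1],None,fx=f,fy=f,interpolation=cv2.INTER_CUBIC))
def st():
    o=robot.get_obs(); R=cv2.Rodrigues  # brief
    from scipy.spatial.transform import Rotation as Ro
    r=Ro.from_quat(o["tool_rot"]).as_matrix()
    print("t",round(o["time"],2),"p",o["position"].round(4),"z",r[:,2].round(4),"yaw_y",round(np.degrees(np.arctan2(r[1,1],r[0,1])),2),"F",o["ft_force"].round(1),"w",round(o["grip_width"],4))
E
python3 - <<'E'
from h import *
print(M["top"].keys())
im=cv2.imread("pics/top0.png")[:,:,::-1]
crop(im,90,180,290,310,4,"pics/c1.png")
crop(im,240,130,460,270,3.6,"pics/c2.png")
st()
E
```

```text
dict_keys(['K', 'world_to_cam'])
t 0.1 p [ 0.1387 -0.6091  0.4039] z [-1.0e-04  1.9e-03 -1.0e+00] yaw_y -77.18 F [-0.3  0.4  0. ] w 0.087
```

View pics/c1.png

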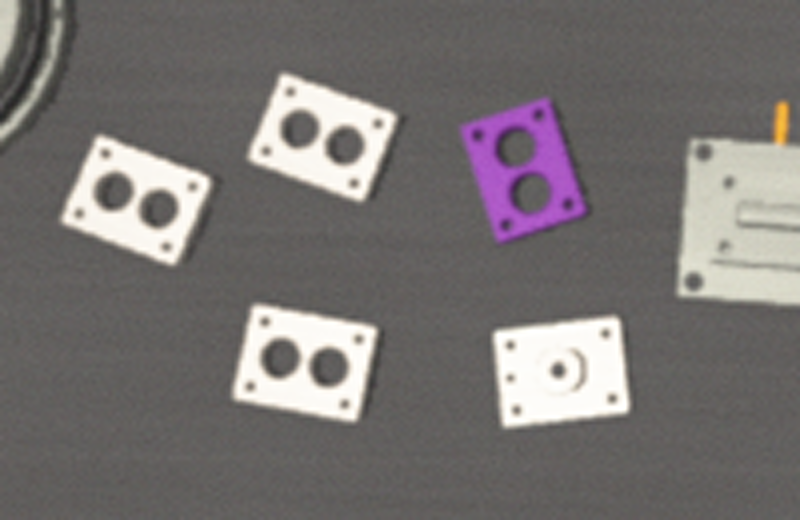

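View pics/c2.png

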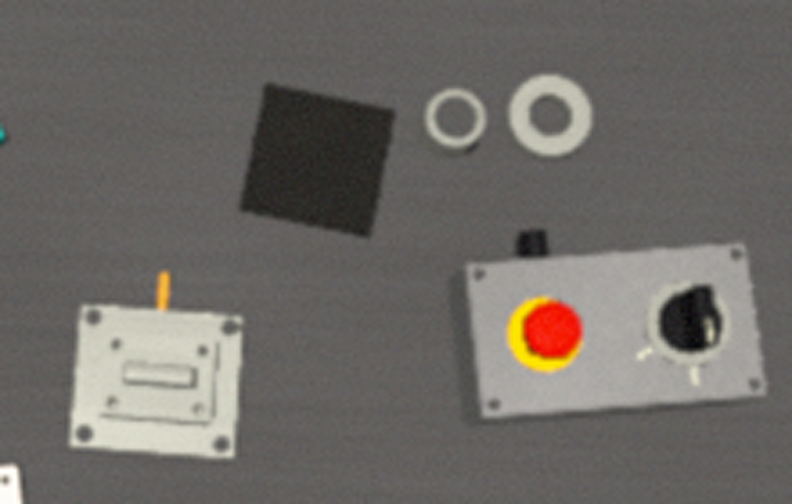

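```bash
python3 - <<'E'
from h import *
im=cv2.imread("pics/top0.png"); g=cv2.cvtColor(im,cv2.COLOR_BGR2GRAY)
print("cam",ray("top",(0,0))[0],ray("side",(0,0))[0])
big=cv2.resize(im,None,fx=4,fy=4,interpolation=cv2.INTER_CUBIC);gb=cv2.cvtColor(big,cv2.COLOR_BGR2GRAY)
toUV=lambda p:(np.array(p)+.5)/4-.5
_,m=cv2.threshold(gb,170,255,0)
cs,_=cv2.findContours(m,cv2.RETR_EXTERNAL,cv2.CHAIN_APPROX_NONE)
for c in cs:
    if 4000<cv2.contourArea(c)<40000:
        r=cv2.minAreaRect(c); uv=toUV(r[0])
        if uv[1]>320 or uv[0]>480: continue
        z=0.018
        b=[onz("top",toUV(p),z)[:2] for p in cv2.boxPoints(r)]
        b=np.array(b);e=[np.linalg.norm(b[i]-b[i-1]) for i in range(4)]
        i=int(np.argmax(e)); l=b[i]-b[i-1]
        print("rect",uv.round(1),b.mean(0).round(4),np.round(e[:2],4),"long axis deg",round(np.degrees(np.arctan2(l[1],l[0]))%180,1), cv2.contourArea(c)/16)
hsv=cv2.cvtColor(big,cv2.COLOR_BGR2HSV)
def blob(mask,z,name,lo=50):
    cs,_=cv2.findContours(mask,cv2.RETR_EXTERNAL,cv2.CHAIN_APPROX_NONE)
    for c in cs:
        if cv2.contourArea(c)>lo*16:
            r=cv2.minAreaRect(c);uv=toUV(r[0]);b=np.array([onz("top",toUV(p),z)[:2] for p in cv2.boxPoints(r)])
            e=[np.linalg.norm(b[i]-b[i-1]) for i in range(4)];i=int(np.argmax(e));l=b[i]-b[i-1]
            print(name,uv.round(1),b.mean(0).round(4),np.round(e[:2],4),round(np.degrees(np.arctan2(l[1],l[0]))%180,1))
red=((hsv[...,0]<6)|(hsv[...,0]>174))&(hsv[...,1]>180)&(hsv[...,2]>100)
blob(red.astype(np.uint8)*255,0.1,"red")
blk=(gb<55); blk[:,:1200]=0;blk[1100:]=0
blob(blk.astype(np.uint8)*255,0.003,"dark")
pan=((gb>110)&(gb<175)); pan[:,:1400]=0;pan[:,1880:]=0;pan[1100:]=0;pan[:700]=0
blob(pan.astype(np.uint8)*255,0.07,"panel",500)
E
```

```text
cam [0.36789577 0.05544148 1.23308986] [0.27785646 0.57567908 0.77147471]
rect [229.8 272.5] [0.4018 0.1718] [0.0628 0.0829] long axis deg 97.7 765.9375
rect [165.7 270.2] [0.4041 0.3367] [0.0837 0.0627] long axis deg 80.5 764.875
rect [123.6 229.5] [0.5071 0.4526] [0.084  0.0629] long axis deg 70.0 726.5
rect [394.7 226.9] [ 0.5286 -0.2545] [0.0827 0.0875] long axis deg 94.8 314.78125
rect [283.4 230.5] [0.5135 0.0359] [0.1175 0.1296] long axis deg 177.2 1694.09375
rect [170.  213.8] [0.551  0.3339] [0.084  0.0628] long axis deg 71.0 719.65625
rect [392.5 161.5] [ 0.7046 -0.2524] [0.0586 0.0571] long axis deg 178.6 353.40625
rect [286.6 109.5] [0.8448 0.0331] [0.058  0.0574] long axis deg 0.7 331.90625
rect [345.4  93.6] [ 0.8939 -0.1272] [0.0566 0.0578] long axis deg 91.2 321.375
rect [465.4  69.8] [ 0.9707 -0.4597] [0.1229 0.0557] long axis deg 87.5 425.03125
rect [194.9  65.5] [0.9676 0.2893] [0.1198 0.0445] long axis deg 90.7 402.5
rect [107.6  60.5] [0.9772 0.532 ] [0.0618 0.1392] long axis deg 91.2 497.90625
rect [346.3  39.2] [ 1.0552 -0.1305] [0.1155 0.0819] long axis deg 79.2 580.5
rect [80.1 28.9] [1.0708 0.6167] [0.1184 0.1536] long axis deg 131.9 1187.3125
rect [413.7  34.5] [ 1.0745 -0.3198] [0.1882 0.2679] long axis deg 94.9 2200.34375
rect [322.8  15. ] [ 1.1277 -0.0644] [0.0826 0.082 ] long axis deg 82.5 296.46875
rect [34.2 12.3] [1.1185 0.7511] [0.0546 0.0601] long axis deg 170.8 250.0625
red [393.1 221.2] [ 0.5316 -0.2298] [0.033  0.0377] 135.4
dark [431.1 218.8] [ 0.554  -0.3551] [0.0427 0.0424] 15.2
dark [519.5 168.9] [ 0.6952 -0.5988] [0.0394 0.0203] 79.4
dark [327.8 174.2] [ 0.6701 -0.081 ] [0.0988 0.0993] 78.9
dark [315.9 113.7] [ 0.8401 -0.0481] [0.067  0.0404] 87.8
dark [498.5 100.9] [ 0.8881 -0.5534] [0.0311 0.0181] 30.7
panel [410.9 221. ] [ 0.5377 -0.2822] [0.111  0.2062] 95.8
```

{"name": "drive_tool", "arguments": {
  "plan": [
    [[0.98,0.94,0,0,0,0],[0.98,0.94,0,0,0,0],[0.98,0.94,0,0,0,0],[0.98,0.94,0,0,0,0],[0.98,0.94,0,0,0,0],[0.98,0.94,0,0,0,0],[0.98,0.94,0,0,0,0],[0.98,0.94,0,0,0,0]]
  ],
  "grip": 1,
  "force": 20
}}

```text
time: 1.1
position: [0.3354, -0.4204, 0.4044]
tool_rot: [0.994, 0.112, -0.0, -0.0]
ft_force: [0.8, 1.1, -0.2]
grip_width: 0.0152
```

{"name": "drive_tool", "arguments": {
  "plan": [
    [[0.98,0.94,0,0,0,0],[0.98,0.94,0,0,0,0],[0.98,0.94,0,0,0,0],[0.98,0.94,0,0,0,0],[0.98,0.94,0,0,0,0],[0.98,0.94,-0.9,0,0,0],[0.98,0.94,-0.9,0,0,0],[0.98,0.94,-0.9,0,0,0]]
  ]
}}

```text
time: 2.1
position: [0.5314, -0.2325, 0.3363]
tool_rot: [0.994, 0.112, -0.0, -0.0]
ft_force: [-0.5, -0.3, 0.1]
grip_width: 0.0002
```

```bash
python3 - <<'E'
from h import *
st()
for n in("side","top"):
    im=camera(n); cv2.imwrite(f"pics/{n}1.png",im[:,:,::-1])
im=cv2.imread("pics/side0.png")[:,:,::-1]
a=im[100:190,300:390];b=im[200:270,260:350]
crop(im,300,100,390,190,6,"pics/c3.png");crop(im,260,200,350,270,8,"pics/c4.png")
E
```

```text
t 2.1 p [ 0.5314 -0.2325  0.3363] z [-4.e-04  2.e-04 -1.e+00] yaw_y -77.18 F [-0.5 -0.3  0.1] w 0.0002
```

View pics/side1.png

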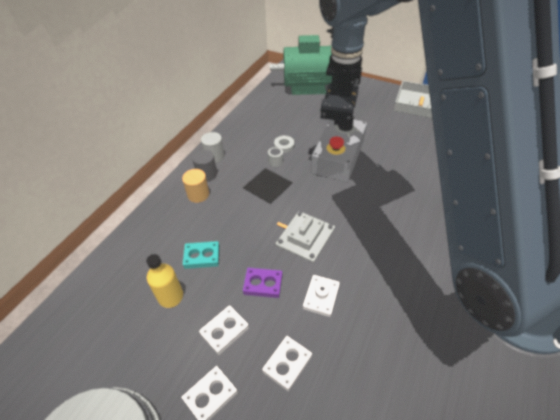

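View pics/top1.png

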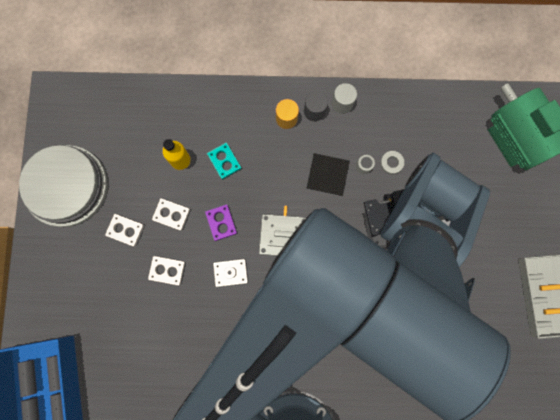

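View pics/c3.png

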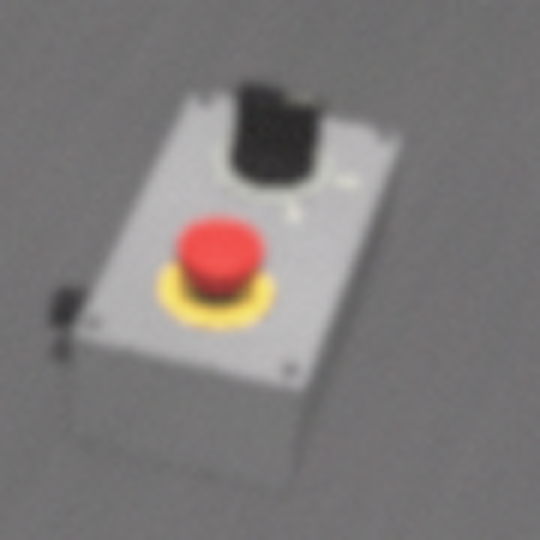

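View pics/c4.png

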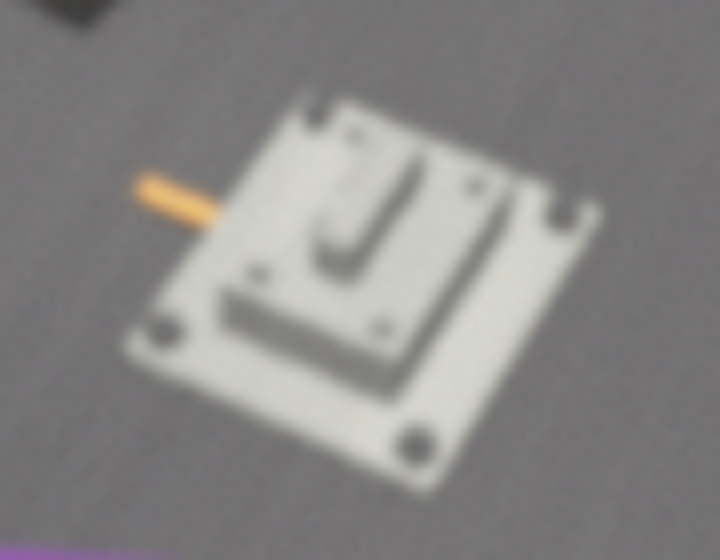

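{"name": "drive_tool", "arguments": {
  "plan": [
    [[0,0,-1,0,0,0],[0,0,-1,0,0,0],[0,0,-0.1,0,0,0],[0,0,-0.1,0,0,0],[0,0,-0.1,0,0,0],[0,0,-0.1,0,0,0],[0,0,-0.1,0,0,0],[0,0,0,0,0,0]]
  ]
}}

```text
time: 3.2
position: [0.5313, -0.2339, 0.2769]
tool_rot: [0.994, 0.112, 0.001, 0.001]
ft_force: [-1.2, -0.3, 7.2]
grip_width: 0.0005
```

{"name": "drive_tool", "arguments": {
  "plan": [
    [[0,0,-0.1,0,0,0],[0,0,-0.08,0,0,0],[0,0,0,0,0,0],[0,0,0,0,0,0]]
  ]
}}

```text
time: 3.7
position: [0.5313, -0.2338, 0.2744]
tool_rot: [0.994, 0.112, 0.002, 0.002]
ft_force: [-2.9, 1.4, 17.8]
grip_width: 0.0005
```

{"name": "drive_tool", "arguments": {
  "plan": [
    [[0,0,0.5,0,0,0],[0,0,1,0,0,0],[0,0,1,0,0,0],[0,0,1,0,0,0]]
  ],
  "grip": 0
}}

```text
time: 4.2
position: [0.5307, -0.2334, 0.3592]
tool_rot: [0.994, 0.112, 0.0, 0.0]
ft_force: [0.1, 0.4, -0.3]
grip_width: 0.0327
```

```bash
python3 - <<'E'
from h import *
st()
im=camera("side"); cv2.imwrite("pics/side2.png",im[:,:,::-1])
crop(im,300,100,390,190,6,"pics/c5.png")
# dark hole blobs for base
for n,(x0,y0,x1,y1) in {"top":(255,205,315,265),"side":(272,208,342,264)}.items():
    im=cv2.imread(f"pics/{n}0.png"); g=cv2.cvtColor(im,cv2.COLOR_BGR2GRAY)
    g8=cv2.resize(g,None,fx=8,fy=8,interpolation=cv2.INTER_CUBIC)[y0*8:y1*8,x0*8:x1*8]
    cv2.imwrite(f"pics/b_{n}.png",cv2.resize(g8,None,fx=1.2,fy=1.2))
    bh=cv2.morphologyEx(g8,cv2.MORPH_BLACKHAT,cv2.getStructuringElement(cv2.MORPH_ELLIPSE,(61,61)))
    bh[cv2.dilate((g8<60).astype(np.uint8),np.ones((1,1)))>0]*=1
    _,m=cv2.threshold(bh,25,255,0)
    k,l,s,c=cv2.connectedComponentsWithStats(m)
    for i in range(1,k):
        if 60<s[i,4]<1600:
            w=(l==i)*bh.astype(float); yy,xx=np.mgrid[:w.shape[0],:w.shape[1]]
            u=((w*xx).sum()/w.sum()+.5)/8-.5+x0; v=((w*yy).sum()/w.sum()+.5)/8-.5+y0
            print(n,round(u,2),round(v,2),s[i,2:5], onz(n,(u,v),.01)[:2].round(4), onz(n,(u,v),.034)[:2].round(4))
E
```

```text
t 4.2 p [ 0.5307 -0.2334  0.3592] z [ 9.e-04 -6.e-04 -1.e+00] yaw_y -77.18 F [ 0.1  0.4 -0.3] w 0.0327
top 285.03 204.8 [20  7 90] [0.5824 0.0328] [0.5782 0.0332]
top 282.33 214.39 [ 23  21 328] [0.5566 0.0394] [0.5529 0.0398]
top 286.64 214.67 [ 20  23 352] [0.5561 0.0281] [0.5524 0.0286]
top 265.51 217.67 [  41   40 1240] [0.5469 0.0836] [0.5434 0.0831]
top 303.42 220.56 [  49   40 1351] [ 0.5413 -0.0164] [ 0.5379 -0.015 ]
top 271.75 225.19 [ 29  30 643] [0.5273 0.0667] [0.5241 0.0665]
top 295.81 227.0 [ 28  30 660] [0.5238 0.0034] [0.5207 0.0045]
top 270.51 241.07 [ 30  30 632] [0.4854 0.069 ] [0.4831 0.0688]
top 294.33 242.89 [ 27  26 486] [0.4819 0.0067] [0.4797 0.0077]
top 262.99 249.96 [  45   44 1553] [0.4618 0.0881] [0.4599 0.0875]
top 301.01 252.91 [  43   42 1417] [ 0.4561 -0.011 ] [ 0.4544 -0.0097]
side 299.07 214.54 [ 17  21 273] [ 0.5384 -0.0141] [0.5302 0.0045]
side 318.96 222.92 [11  9 79] [ 0.4815 -0.0109] [0.4751 0.0076]
side 329.81 226.51 [ 32  31 797] [ 0.4525 -0.0121] [0.447  0.0064]
side 283.81 228.46 [ 22  21 339] [0.5534 0.0438] [0.5447 0.0606]
side 291.92 233.73 [ 20  16 253] [0.528  0.0499] [0.5201 0.0665]
side 280.12 241.05 [ 40  34 987] [0.5441 0.0826] [0.5357 0.0982]
side 311.58 255.44 [  41   42 1342] [0.4584 0.0876] [0.4527 0.103 ]
side 312.13 262.76 [ 8 13 75] [0.449  0.1057] [0.4436 0.1205]
```

View pics/c5.png

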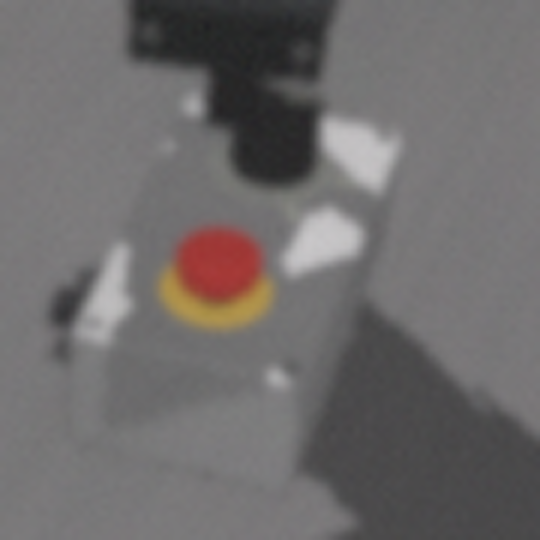

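View pics/b_top.png

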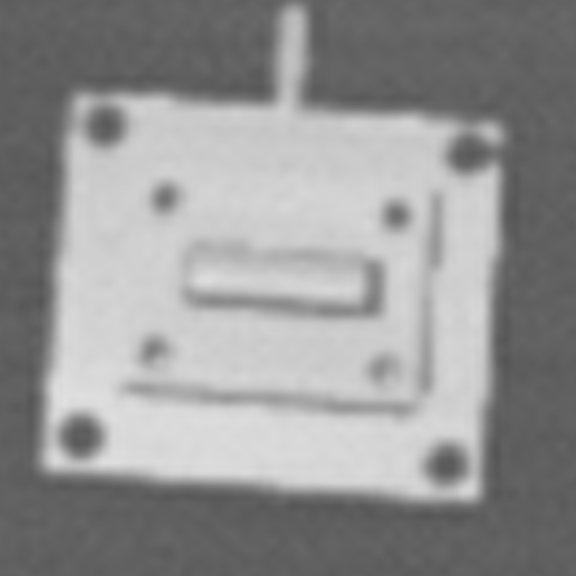

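{"name": "drive_tool", "arguments": {
  "plan": [
    [[-0.09,0.83,0,0,0,0.947],[-0.09,0.83,0,0,0,0.947],[-0.09,0.83,0,0,0,0.947],[-0.09,0.83,0,0,0,0.947],[-0.09,0.83,0,0,0,0.947],[-0.09,0.83,0,0,0,0.947],[-0.09,0.83,0,0,0,0.947],[-0.09,0.83,0,0,0,0.947]]
  ],
  "grip": 0
}}

```text
time: 5.25
position: [0.5126, -0.0667, 0.3577]
tool_rot: [0.873, 0.488, 0.0, 0.0]
ft_force: [-0.8, -0.6, 0.2]
grip_width: 0.0867
```

{"name": "drive_tool", "arguments": {
  "plan": [
    [[-0.09,0.83,-0.4,0,0,0.947],[-0.09,0.83,-0.5,0,0,0.947],[-0.09,0.83,-0.5,0,0,0.947],[-0.09,0.83,-0.5,0,0,0.947],[-0.09,0.82,-0.5,0,0,0.947],[0,0,0,0,0,0]]
  ]
}}

```text
time: 6.0
position: [0.5008, 0.0371, 0.297]
tool_rot: [0.727, 0.687, -0.001, -0.001]
ft_force: [0.2, -0.5, 1.4]
grip_width: 0.0872
```

```bash
python3 - <<'E'
from h import *
st()
im=camera("side"); cv2.imwrite("pics/side3.png",im[:,:,::-1])
crop(im,230,130,370,290,4,"pics/c6.png")
E
```

```text
t 6.0 p [0.5008 0.0371 0.297 ] z [-2.3e-03  3.0e-04 -1.0e+00] yaw_y -3.25 F [ 0.2 -0.5  1.4] w 0.0872
```

View pics/c6.png

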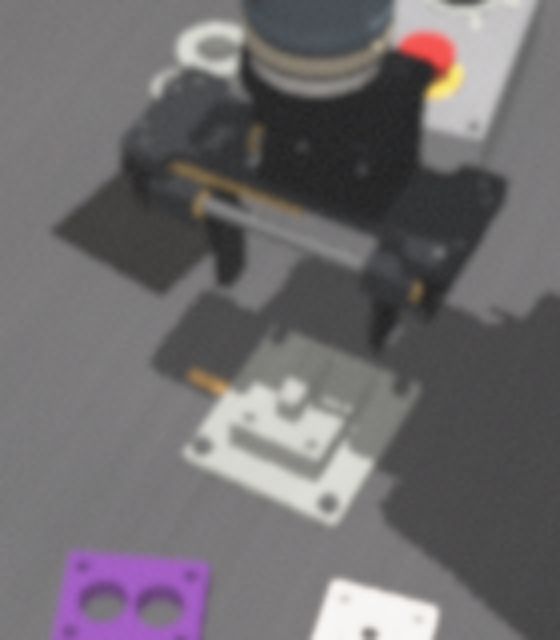

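{"name": "drive_tool", "arguments": {
  "plan": [
    [[0,-0.03,-1,0,0,0],[0,0,-1,0,0,0],[0,0,-0.7,0,0,0],[0,0,-0.38,0,0,0],[0,0,0,0,0,0]]
  ]
}}

```text
time: 6.68
position: [0.5018, 0.0348, 0.2207]
tool_rot: [0.728, 0.686, -0.0, 0.0]
ft_force: [0.5, -0.0, 0.2]
grip_width: 0.087
```

{"name": "drive_tool", "arguments": {
  "plan": [
    [[0,0,0,0,0,0],[0,0,0,0,0,0],[0,0,0,0,0,0],[0,0,0,0,0,0],[0,0,0,0,0,0],[0,0,0,0,0,0]]
  ],
  "grip": 1,
  "force": 40
}}

```text
time: 7.42
position: [0.5015, 0.0354, 0.2207]
tool_rot: [0.727, 0.686, -0.0, -0.0]
ft_force: [0.2, -1.0, -0.0]
grip_width: 0.0349
```

{"name": "drive_tool", "arguments": {
  "plan": [
    [[0,0,0,0,0,0],[0,0,0,0,0,0],[0,0,0,0,0,0],[0,0,0,0,0,0]]
  ]
}}

```text
time: 7.92
position: [0.5009, 0.0354, 0.2207]
tool_rot: [0.727, 0.686, -0.001, -0.001]
ft_force: [-1.1, 0.8, 1.5]
grip_width: 0.0137
```

{"name": "drive_tool", "arguments": {
  "plan": [
    [[0,0,0.5,0,0,0],[0,0,1,0,0,0],[0,0,1,0,0,0],[0.97,-0.67,0,0,0,-0.19],[0.97,-0.67,0,0,0,-0.19],[0.97,-0.67,0,0,0,-0.19],[0.97,-0.67,0,0,0,-0.19],[0.97,-0.67,0,0,0,-0.19]]
  ]
}}

```text
time: 8.93
position: [0.6236, -0.049, 0.2838]
tool_rot: [0.761, 0.649, 0.0, 0.0]
ft_force: [0.6, 0.2, -2.4]
grip_width: 0.0135
```

{"name": "drive_tool", "arguments": {
  "plan": [
    [[0.97,-0.67,0,0,0,-0.19],[0.95,-0.64,0,0,0,-0.17],[0,0,-1,0,0,0],[0,0,-1,0,0,0],[0,0,0,0,0,0]]
  ]
}}

```text
time: 9.55
position: [0.6697, -0.0809, 0.2313]
tool_rot: [0.773, 0.635, -0.001, -0.002]
ft_force: [-0.1, -0.3, -1.7]
grip_width: 0.0136
```

```bash
python3 - <<'E'
from h import *
st()
im=camera("side"); cv2.imwrite("pics/side4.png",im[:,:,::-1])
crop(im,210,120,350,270,4,"pics/c7.png")
im=cv2.imread("pics/side0.png");g=cv2.cvtColor(im,cv2.COLOR_BGR2GRAY)
g4=cv2.resize(g,None,fx=4,fy=4,interpolation=cv2.INTER_CUBIC);m=(g4<55).astype(np.uint8)
m[:150*4]=0;m[215*4:]=0;m[:,:235*4]=0;m[:,300*4:]=0
cs,_=cv2.findContours(m,cv2.RETR_EXTERNAL,cv2.CHAIN_APPROX_NONE)
c=max(cs,key=cv2.contourArea); ap=cv2.approxPolyDP(cv2.convexHull(c),12,True)[:,0]
P=np.array([onz("side",(p+.5)/4-.5,.003)[:2] for p in ap]);print(P.round(4),P.mean(0))
E
```

```text
t 9.55 p [ 0.6697 -0.0809  0.2313] z [-0.0049  0.0015 -1.    ] yaw_y -11.18 F [-0.1 -0.3 -1.7] w 0.0136Traceback (most recent call last):
  File "<stdin>", line 9, in <module>
ValueError: max() iterable argument is empty
```

View pics/c7.png

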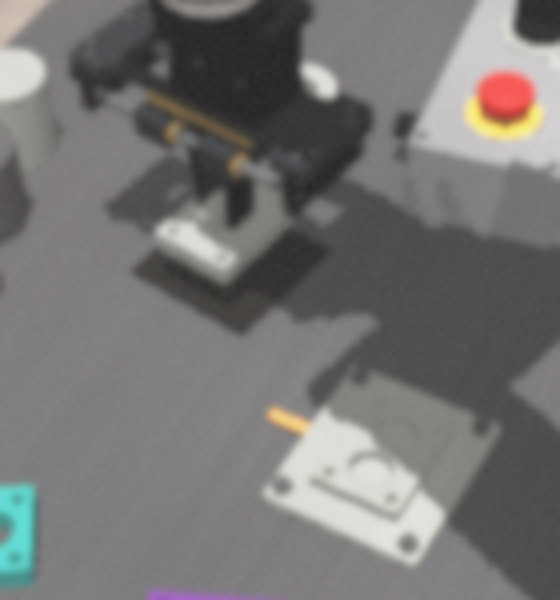

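{"name": "drive_tool", "arguments": {
  "plan": [
    [[0,0,-0.5,0,0,0],[0,0,-0.35,0,0,0],[0,0,-0.15,0,0,0],[0,0,-0.08,0,0,0],[0,0,0,0,0,0]]
  ]
}}

```text
time: 10.22
position: [0.6708, -0.0812, 0.2062]
tool_rot: [0.773, 0.635, 0.0, 0.0]
ft_force: [0.2, -0.2, -2.8]
grip_width: 0.0141
```

```bash
python3 - <<'E'
from h import *
st()
im=cv2.imread("pics/side0.png");g=cv2.cvtColor(im,cv2.COLOR_BGR2GRAY)
g4=cv2.resize(g,None,fx=4,fy=4,interpolation=cv2.INTER_CUBIC)
print(g4[185*4,268*4],g4[210*4,250*4])
m=(g4<70).astype(np.uint8)
m[:150*4]=0;m[215*4:]=0;m[:,:235*4]=0;m[:,300*4:]=0
cs,_=cv2.findContours(m,cv2.RETR_EXTERNAL,cv2.CHAIN_APPROX_NONE)
c=max(cs,key=cv2.contourArea); ap=cv2.approxPolyDP(cv2.convexHull(c),12,True)[:,0]
P=np.array([onz("side",(p+.5)/4-.5,.003)[:2] for p in ap]);print(P.round(4),P.mean(0))
E
```

```text
t 10.22 p [ 0.6708 -0.0812  0.2062] z [ 1.e-04 -0.e+00 -1.e+00] yaw_y -11.17 F [ 0.2 -0.2 -2.8] w 0.0141
62 115
[[ 0.7026 -0.1324]
 [ 0.6142 -0.1161]
 [ 0.6294 -0.0249]
 [ 0.7183 -0.0419]] [ 0.66614105 -0.07883512]
```

{"name": "drive_tool", "arguments": {
  "plan": [
    [[-0.05,0,-0.07,0,0,0],[0,0,-0.03,0,0,0],[0,0,0,0,0,0]]
  ]
}}

```text
time: 10.6
position: [0.6695, -0.0812, 0.2038]
tool_rot: [0.773, 0.635, 0.0, 0.0]
ft_force: [0.4, 0.4, -2.7]
grip_width: 0.0133
```

{"name": "drive_tool", "arguments": {
  "plan": [
    [[0,0,-0.03,0,0,0],[0,0,-0.03,0,0,0],[0,0,0,0,0,0]]
  ]
}}

```text
time: 10.98
position: [0.6695, -0.0811, 0.2038]
tool_rot: [0.773, 0.635, 0.0, 0.0]
ft_force: [-1.9, 0.2, 6.6]
grip_width: 0.0138
```

{"name": "drive_tool", "arguments": {
  "plan": [
    [[0,0,0,0,0,0],[0,0,0,0,0,0],[0,0,0,0,0,0],[0,0,0.8,0,0,0],[0,0,1,0,0,0],[0,0,1,0,0,0]]
  ],
  "grip": 0
}}

```text
time: 11.72
position: [0.6697, -0.0812, 0.2743]
tool_rot: [0.773, 0.635, 0.0, 0.001]
ft_force: [-0.3, 0.7, -0.6]
grip_width: 0.066
```

{"name": "drive_tool", "arguments": {
  "plan": [
    [[-0.96,0.66,0,0,0,0.19],[-0.96,0.66,0,0,0,0.19],[-0.96,0.66,0,0,0,0.19],[-0.96,0.66,0,0,0,0.19],[-0.96,0.66,0,0,0,0.19],[-0.96,0.66,0,0,0,0.19],[-0.96,0.66,0,0,0,0.18],[0,0,0,0,0,0]]
  ]
}}

```text
time: 12.72
position: [0.5, 0.0354, 0.2733]
tool_rot: [0.726, 0.687, -0.0, -0.0]
ft_force: [0.6, 0.7, 0.7]
grip_width: 0.0872
```

```bash
python3 - <<'E'
from h import *
st()
im=camera("side"); cv2.imwrite("pics/side5.png",im[:,:,::-1])
crop(im,210,120,350,270,4,"pics/c8.png")
E
```

```text
t 12.72 p [0.5    0.0354 0.2733] z [-1.2e-03  2.0e-04 -1.0e+00] yaw_y -3.16 F [0.6 0.7 0.7] w 0.0872
```

View pics/c8.png

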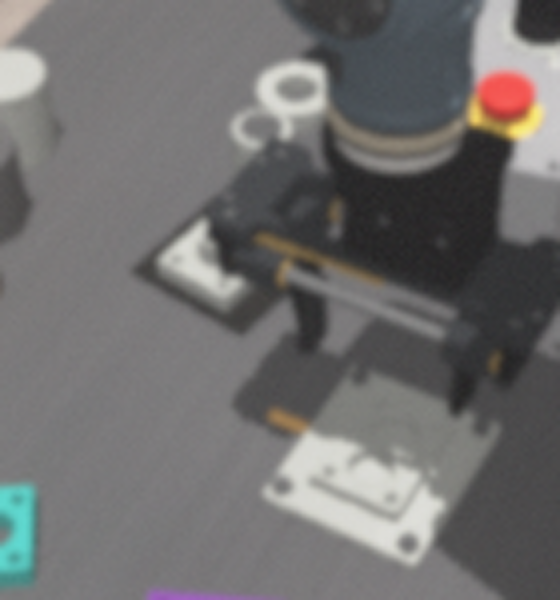

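{"name": "drive_tool", "arguments": {
  "plan": [
    [[0.04,0.03,-1,0,0,0],[0,0,-1,0,0,0],[0,0,-0.7,0,0,0],[0,0,-0.38,0,0,0],[0,0,0,0,0,0],[0,0,0,0,0,0],[0,0,0,0,0,0],[0,0,0,0,0,0]]
  ],
  "grip": 0.2,
  "force": 5
}}

```text
time: 13.78
position: [0.5027, 0.0351, 0.1957]
tool_rot: [0.727, 0.687, 0.0, 0.0]
ft_force: [0.2, 0.2, 0.3]
grip_width: 0.07
```

{"name": "drive_tool", "arguments": {
  "plan": [
    [[0,0,0,0,0,0],[0,0,0,0,0,0],[0,0,0,0,0,0],[0,0,0,0,0,0]]
  ],
  "grip": 1
}}

```text
time: 14.28
position: [0.5003, 0.0354, 0.1951]
tool_rot: [0.727, 0.687, -0.002, -0.003]
ft_force: [-5.0, -1.5, 4.7]
grip_width: 0.06
```

```bash
python3 - <<'E'
from h import *
st(); o=robot.get_obs(); print(o["moment"])
E
```

```text
t 14.28 p [0.5003 0.0354 0.1951] z [-7.e-03  6.e-04 -1.e+00] yaw_y -3.21 F [-5.  -1.5  4.7] w 0.06
[-0.23386415  0.90207418  0.00903341]
```

{"name": "drive_tool", "arguments": {
  "plan": [
    [[-0.08,0,0,0,0,0],[0,0,0,0,0,0],[0,0,0,0,0,0]]
  ]
}}

```text
time: 14.65
position: [0.4995, 0.0353, 0.1952]
tool_rot: [0.727, 0.687, -0.001, -0.001]
ft_force: [-5.7, 1.1, 5.5]
grip_width: 0.0599
```

```bash
python3 - <<'E'
from h import *
st(); o=robot.get_obs(); print(o["moment"])
E
```

```text
t 14.65 p [0.4995 0.0353 0.1952] z [-3.1e-03  5.0e-04 -1.0e+00] yaw_y -3.25 F [-5.7  1.1  5.5] w 0.0599
[0.06946806 0.91822757 0.02078219]
```

{"name": "drive_tool", "arguments": {
  "plan": [
    [[0,0,0,0,0,0],[0,0,0.4,0,0,0],[0,0.05,0.4,0,0,1],[0,0,0,0,0,1],[0,0,0,0,0,1],[0,0,0,0,0,1],[0,0,0,0,0,1],[0,0,0,0,0,1]]
  ],
  "grip": 0
}}

```text
time: 15.65
position: [0.5021, 0.0361, 0.2161]
tool_rot: [0.478, 0.879, 0.001, 0.003]
ft_force: [0.1, -0.3, 0.4]
grip_width: 0.0868
```

{"name": "drive_tool", "arguments": {
  "plan": [
    [[0,0,0,0,0,1],[0,0,0,0,0,1],[0,0,0,0,0,1],[0,0,0,0,0,1],[0,0,0,0,0,1],[0,0,0,0,0,1],[0,0,0,0,0,1],[0,0,0,0,0,1]]
  ]
}}

```text
time: 16.65
position: [0.5021, 0.036, 0.2161]
tool_rot: [0.079, 0.997, -0.0, 0.003]
ft_force: [0.0, 0.2, -0.2]
grip_width: 0.0869
```

{"name": "drive_tool", "arguments": {
  "plan": [
    [[0,0,0,0,0,1],[0,0,0,0,0,0]]
  ]
}}

```text
time: 16.9
position: [0.5018, 0.0361, 0.216]
tool_rot: [0.029, 1.0, -0.0, 0.002]
ft_force: [0.4, 0.6, 0.1]
grip_width: 0.0872
```

```bash
python3 - <<'E'
from h import *
st()
im=camera("side"); crop(im,210,120,350,270,4,"pics/c9.png")
E
```

```text
t 16.9 p [0.5018 0.0361 0.216 ] z [ 4.4e-03 -7.0e-04 -1.0e+00] yaw_y 86.67 F [0.4 0.6 0.1] w 0.0872
```

View pics/c9.png

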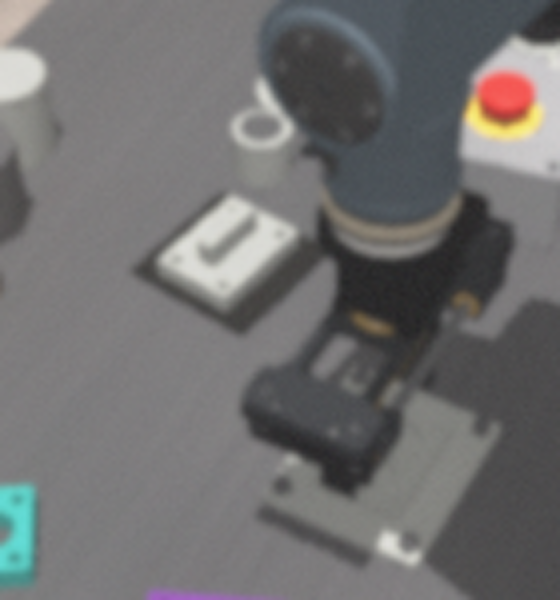

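{"name": "drive_tool", "arguments": {
  "plan": [
    [[-0.12,0,-0.4,0,0.042,0],[0,0,-0.2,0,0,0],[0,0,-0.2,0,0,0],[0,0,0,0,0,0]]
  ]
}}

```text
time: 17.45
position: [0.4974, 0.0364, 0.1947]
tool_rot: [0.028, 1.0, -0.0, -0.003]
ft_force: [0.3, 0.8, -0.7]
grip_width: 0.0874
```

{"name": "drive_tool", "arguments": {
  "plan": [
    [[0,0,0,0,0,0],[0,0,0,0,0,0],[0,0,0,0,0,0],[0,0,0,0,0,0]]
  ],
  "grip": 1
}}

```text
time: 17.95
position: [0.4975, 0.0358, 0.1952]
tool_rot: [0.028, 1.0, -0.0, -0.002]
ft_force: [0.1, -5.5, -2.9]
grip_width: 0.0799
```

```bash
python3 - <<'E'
from h import *
st(); o=robot.get_obs(); print(o["moment"])
E
```

```text
t 17.95 p [0.4975 0.0358 0.1952] z [-4.5e-03 -9.0e-04 -1.0e+00] yaw_y 86.8 F [ 0.1 -5.5 -2.9] w 0.0799
[-0.85433196 -0.02702578  0.09392229]
```

```bash
python3 - <<'E'
from h import *
def rects(n):
    im=cv2.imread(f"pics/{n}0.png");g=cv2.cvtColor(im,cv2.COLOR_BGR2GRAY)
    g4=cv2.resize(g,None,fx=4,fy=4,interpolation=cv2.INTER_CUBIC)
    m=(g4>(170 if n=="top" else 185)).astype(np.uint8)
    cs,h=cv2.findContours(m,cv2.RETR_CCOMP,cv2.CHAIN_APPROX_NONE)
    for i,c in enumerate(cs):
        if h[0][i][3]>=0 or not 4000<cv2.contourArea(c)<30000: continue
        hu=cv2.convexHull(c)
        ap=cv2.approxPolyDP(hu,10,True)[:,0]
        uv=lambda p:(np.array(p,float)+.5)/4-.5
        P=np.array([onz(n,uv(p),.018)[:2] for p in ap])
        ce=P.mean(0)
        if not(0.35<ce[0]<.6 and .1<ce[1]<.5) : continue
        print(n,len(ap),uv(ap.mean(0)).round(1),"corner mean",ce.round(4))
        if len(ap)==4:
            e=[P[(k+1)%4]-P[k] for k in range(4)]
            print("  ",[(round(np.linalg.norm(v)*1000,1),round(np.degrees(np.arctan2(v[1],v[0]))%180,1)) for v in e])
        # child holes
        j=h[0][i][2]; hs=[]
        while j>=0:
            a=cv2.contourArea(cs[j])
            if a>600:
                mm=cv2.moments(cs[j]); q=onz(n,uv((mm["m10"]/mm["m00"],mm["m01"]/mm["m00"])),.018)[:2]; hs.append((a/16,q.round(4).tolist()))
            j=h[0][j][0]
        if len(hs)==2:
            a,b=np.array(hs[0][1]),np.array(hs[1][1]); d=a-b
            print("   bores",hs,"mid",(a+b)/2,round(np.degrees(np.arctan2(d[1],d[0]))%180,1))
rects("top");rects("side"); st()
E
```

```text
top 4 [229.8 272.6] corner mean [0.4015 0.1716]
   [(np.float64(59.5), np.float64(6.8)), (np.float64(78.9), np.float64(97.1)), (np.float64(60.0), np.float64(6.7)), (np.float64(78.9), np.float64(96.8))]
top 4 [165.9 270.4] corner mean [0.4037 0.3361]
   [(np.float64(80.2), np.float64(79.6)), (np.float64(58.4), np.float64(169.8)), (np.float64(79.3), np.float64(80.6)), (np.float64(59.7), np.float64(170.7))]
   bores [(79.3125, [0.4013, 0.321]), (80.40625, [0.4065, 0.3524])] mid [0.4039 0.3367] 80.6
top 4 [123.4 229.6] corner mean [0.5068 0.4529]
   [(np.float64(78.8), np.float64(71.1)), (np.float64(58.8), np.float64(161.9)), (np.float64(79.1), np.float64(71.0)), (np.float64(58.6), np.float64(161.7))]
   bores [(77.625, [0.5013, 0.4376]), (78.65625, [0.512, 0.4677])] mid [0.50665 0.45265] 70.4
top 4 [169.9 213.9] corner mean [0.5507 0.3342]
   [(np.float64(79.9), np.float64(71.6)), (np.float64(59.5), np.float64(161.8)), (np.float64(79.2), np.float64(70.8)), (np.float64(58.3), np.float64(162.5))]
   bores [(76.75, [0.5454, 0.3187]), (76.09375, [0.5558, 0.3489])] mid [0.5506 0.3338] 71.0
s
[... 357 characters left out ...]
(141.09375, [0.4026, 0.3533]), (128.96875, [0.3974, 0.3218])] mid [0.4     0.33755] 80.6
side 4 [223.2 327.8] corner mean [0.5471 0.3334]
   [(np.float64(58.8), np.float64(160.6)), (np.float64(79.5), np.float64(71.3)), (np.float64(59.6), np.float64(160.1)), (np.float64(79.0), np.float64(70.8))]
   bores [(114.96875, [0.5517, 0.3498]), (105.65625, [0.5414, 0.3197])] mid [0.54655 0.33475] 71.1
side 4 [321.1 294.2] corner mean [0.3976 0.1748]
   [(np.float64(58.6), np.float64(7.6)), (np.float64(79.6), np.float64(97.6)), (np.float64(57.7), np.float64(7.8)), (np.float64(79.7), np.float64(98.3))]
t 17.95 p [0.4975 0.0358 0.1952] z [-4.5e-03 -9.0e-04 -1.0e+00] yaw_y 86.8 F [ 0.1 -5.5 -2.9] w 0.0799
```

{"name": "drive_tool", "arguments": {
  "plan": [
    [[0,0,0,0,0,0],[0,0,0.5,0,0,0],[0,0,1,0,0,0],[-0.3,0.92,0.9,0,0,-0.08],[-0.3,0.92,0,0,0,-0.08],[-0.3,0.92,0,0,0,-0.08],[-0.3,0.92,0,0,0,-0.08],[-0.3,0.92,0,0,0,-0.08]]
  ],
  "grip": 0
}}

```text
time: 18.95
position: [0.4596, 0.1524, 0.2563]
tool_rot: [0.049, 0.999, 0.0, -0.002]
ft_force: [-0.2, 0.1, -0.1]
grip_width: 0.087
```

{"name": "drive_tool", "arguments": {
  "plan": [
    [[-0.3,0.92,0,0,0,-0.08],[-0.3,0.92,0,0,0,-0.08],[-0.3,0.92,0,0,0,-0.08],[-0.3,0.92,0,0,0,-0.08],[-0.3,0.92,0,0,0,-0.08],[-0.3,0.92,0,0,0,-0.08],[-0.3,0.92,0,0,0,-0.1],[0,0,0,0,0,0]]
  ]
}}

```text
time: 19.95
position: [0.4068, 0.3137, 0.2562]
tool_rot: [0.078, 0.997, 0.001, -0.002]
ft_force: [0.0, 0.2, 0.0]
grip_width: 0.0869
```

```bash
python3 - <<'E'
from h import *
st()
E
```

```text
t 19.95 p [0.4068 0.3137 0.2562] z [-0.0032  0.0014 -1.    ] yaw_y 81.03 F [0.  0.2 0. ] w 0.0869
```

{"name": "drive_tool", "arguments": {
  "plan": [
    [[-0.2,0.88,0,-0.013,-0.03,-0.1],[0,0,0,0,0,0],[0,0,-0.7,0,0,0],[0,0,0,0,0,0]]
  ]
}}

```text
time: 20.45
position: [0.4023, 0.3333, 0.2372]
tool_rot: [0.085, 0.996, -0.001, -0.002]
ft_force: [0.0, -0.2, 0.9]
grip_width: 0.0869
```

```bash
python3 - <<'E'
from h import *
st()
im=camera("side"); crop(im,220,280,360,410,5,"pics/c10.png")
im=camera("top"); crop(im,130,230,230,310,6,"pics/c11.png")
E
```

```text
t 20.45 p [0.4023 0.3333 0.2372] z [-0.0037 -0.0023 -1.    ] yaw_y 80.24 F [ 0.  -0.2  0.9] w 0.0869
```

View pics/c10.png

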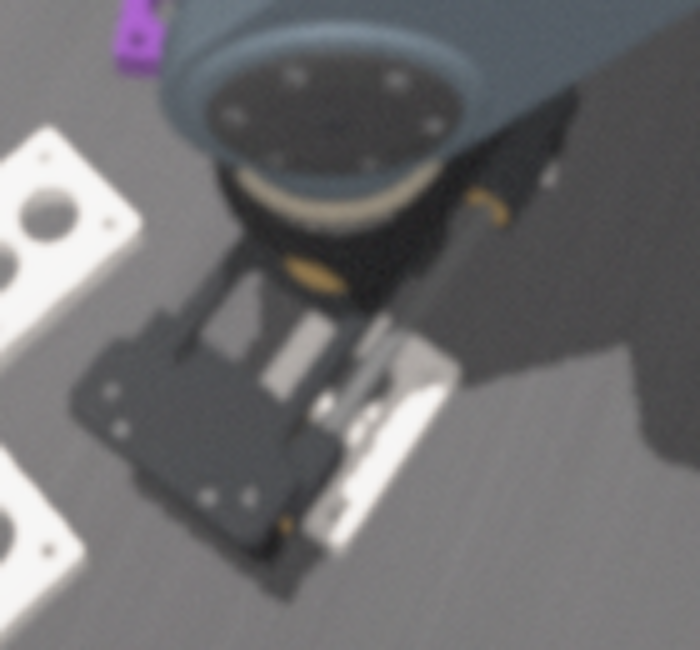

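{"name": "drive_tool", "arguments": {
  "plan": [
    [[0,0.12,0,0,0,0],[0,0,0,0,0,0],[0,0,-0.5,0,0,0],[0,0,-0.5,0,0,0],[0,0,-0.2,0,0,0],[0,0,0,0,0,0]]
  ]
}}

```text
time: 21.3
position: [0.4023, 0.3372, 0.2069]
tool_rot: [0.085, 0.996, -0.001, -0.001]
ft_force: [-0.6, -0.8, 0.5]
grip_width: 0.0869
```

```bash
python3 - <<'E'
from h import *
st()
E
```

```text
t 21.3 p [0.4023 0.3372 0.2069] z [-0.0028 -0.0017 -1.    ] yaw_y 80.27 F [-0.6 -0.8  0.5] w 0.0869
```

{"name": "drive_tool", "arguments": {
  "plan": [
    [[0,-0.03,-0.3,0,0,0],[0,0,-0.3,0,0,0],[0,0,-0.15,0,0,0],[0,0,0,0,0,0]]
  ]
}}

```text
time: 21.8
position: [0.4024, 0.3365, 0.1886]
tool_rot: [0.085, 0.996, -0.001, -0.001]
ft_force: [-0.1, -0.3, -0.8]
grip_width: 0.0874
```

{"name": "drive_tool", "arguments": {
  "plan": [
    [[0,0,0,0,0,0],[0,0,0,0,0,0],[0,0,0,0,0,0],[0,0,0,0,0,0]]
  ],
  "grip": 1,
  "force": 10
}}

```text
time: 22.3
position: [0.4025, 0.3366, 0.1891]
tool_rot: [0.085, 0.996, -0.0, -0.0]
ft_force: [-0.5, -0.9, -0.2]
grip_width: 0.0797
```

```bash
python3 - <<'E'
from h import *
st()
E
```

```text
t 22.3 p [0.4025 0.3366 0.1891] z [-1.e-03 -8.e-04 -1.e+00] yaw_y 80.27 F [-0.5 -0.9 -0.2] w 0.0797
```

{"name": "drive_tool", "arguments": {
  "plan": [
    [[0,0,0,0,0,0],[0,0,0,0,0,0],[0,0,0.4,0,0,0],[0,0,1,0,0,0],[0,0,1,0,0,0],[0,0,0,0,0,0]]
  ],
  "force": 40
}}

```text
time: 23.05
position: [0.403, 0.337, 0.2508]
tool_rot: [0.085, 0.996, 0.001, 0.001]
ft_force: [0.5, 0.3, -1.8]
grip_width: 0.0795
```

{"name": "drive_tool", "arguments": {
  "plan": [
    [[0.3,-0.93,0,0,0,0.084],[0.3,-0.93,0,0,0,0.084],[0.3,-0.93,0,0,0,0.084],[0.3,-0.93,0,0,0,0.084],[0.3,-0.93,0,0,0,0.084],[0.3,-0.93,0,0,0,0.084],[0.3,-0.93,0,0,0,0.084],[0.3,-0.93,0,0,0,0.084]]
  ]
}}

```text
time: 24.05
position: [0.4623, 0.1498, 0.2481]
tool_rot: [0.05, 0.999, -0.001, -0.001]
ft_force: [0.2, -0.0, -1.4]
grip_width: 0.0797
```

{"name": "drive_tool", "arguments": {
  "plan": [
    [[0.3,-0.93,0,0,0,0.084],[0.3,-0.93,0,0,0,0.084],[0.3,-0.93,0,0,0,0.084],[0.3,-0.93,0,0,0,0.084],[0.3,-0.88,0,0,0,0.084],[0,0,0,0,0,0],[0,0,0,0,0,0]]
  ]
}}

```text
time: 24.92
position: [0.4993, 0.036, 0.2484]
tool_rot: [0.028, 1.0, -0.0, -0.002]
ft_force: [0.4, 0.3, -1.7]
grip_width: 0.0797
```

```bash
python3 - <<'E'
from h import *
st()
im=camera("side"); crop(im,210,120,350,270,4,"pics/c12.png")
E
```

```text
t 24.93 p [0.4993 0.036  0.2484] z [-3.4e-03 -4.0e-04 -1.0e+00] yaw_y 86.8 F [ 0.4  0.3 -1.7] w 0.0797
```

View pics/c12.png

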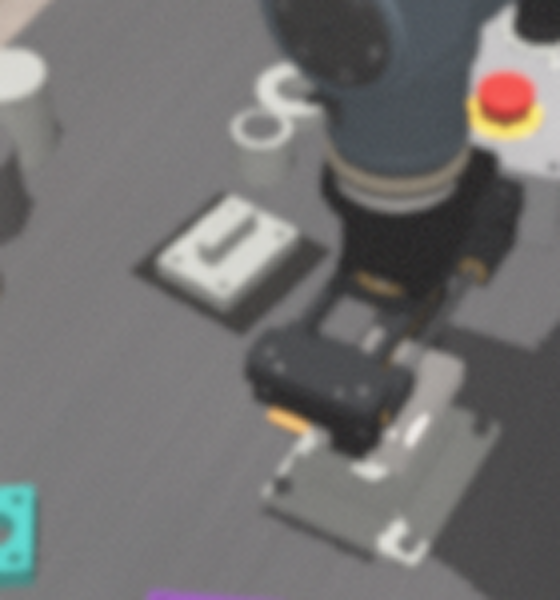

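{"name": "drive_tool", "arguments": {
  "plan": [
    [[0,-0.01,-0.8,0,0,0],[0,0,-0.5,0,0,0],[0,0,-0.2,0,0,0],[0,0,-0.05,0,0,0],[0,0,-0.04,0,0,0],[0,0,0,0,0,0]]
  ]
}}

```text
time: 25.72
position: [0.5001, 0.0354, 0.2095]
tool_rot: [0.028, 1.0, -0.001, -0.0]
ft_force: [0.8, -0.1, -2.0]
grip_width: 0.0795
```

```bash
python3 - <<'E'
from h import *
st()
E
```

```text
t 25.73 p [0.5001 0.0354 0.2095] z [-5.0e-04 -1.1e-03 -1.0e+00] yaw_y 86.82 F [ 0.8 -0.1 -2. ] w 0.0795
```

{"name": "drive_tool", "arguments": {
  "plan": [
    [[-0.03,0.01,-0.03,0,0,0],[0,0,-0.03,0,0,0],[0,0,0,0,0,0]]
  ]
}}

```text
time: 26.1
position: [0.4995, 0.0355, 0.2091]
tool_rot: [0.028, 1.0, -0.001, 0.0]
ft_force: [-1.4, -0.4, 8.2]
grip_width: 0.0796
```

{"name": "drive_tool", "arguments": {
  "plan": [
    [[0,0,0,0,0,0],[0,0,0,0,0,0],[0,0,0.5,0,0,0],[0,0,0.6,0,0,-0.5],[0,0,0,0,0,-1],[0,0,0,0,0,-1],[0,0,0,0,0,-1],[0,0,0,0,0,-1]]
  ],
  "grip": 0
}}

```text
time: 27.1
position: [0.4993, 0.0356, 0.2359]
tool_rot: [0.262, 0.965, -0.0, -0.0]
ft_force: [0.9, 0.0, 0.7]
grip_width: 0.0871
```

{"name": "drive_tool", "arguments": {
  "plan": [
    [[0,0,0,0,0,-1],[0,0,0,0,0,-1],[0,0,0,0,0,-1],[0,0,0,0,0,-1],[0,0,0,0,0,-1],[0,0,0,0,0,-1],[0,0,0,0,0,-1],[0,0,0,0,0,-1]]
  ]
}}

```text
time: 28.1
position: [0.4993, 0.0357, 0.2359]
tool_rot: [0.632, 0.775, 0.0, -0.001]
ft_force: [-0.8, -0.3, -0.2]
grip_width: 0.0872
```

{"name": "drive_tool", "arguments": {
  "plan": [
    [[0,0,0,0,0,-1],[0,0,0,0,0,-1],[0,0,0,0,0,-0.5],[0,0,0,0,0,0]]
  ]
}}

```text
time: 28.6
position: [0.4993, 0.0356, 0.2358]
tool_rot: [0.726, 0.687, 0.0, -0.001]
ft_force: [-0.2, 1.0, -0.8]
grip_width: 0.0873
```

```bash
python3 - <<'E'
from h import *
st()
im=camera("side"); crop(im,250,170,370,270,5,"pics/c13.png")
E
```

```text
t 28.6 p [0.4993 0.0356 0.2358] z [-4.e-04  1.e-03 -1.e+00] yaw_y -3.14 F [-0.2  1.  -0.8] w 0.0873
```

View pics/c13.png

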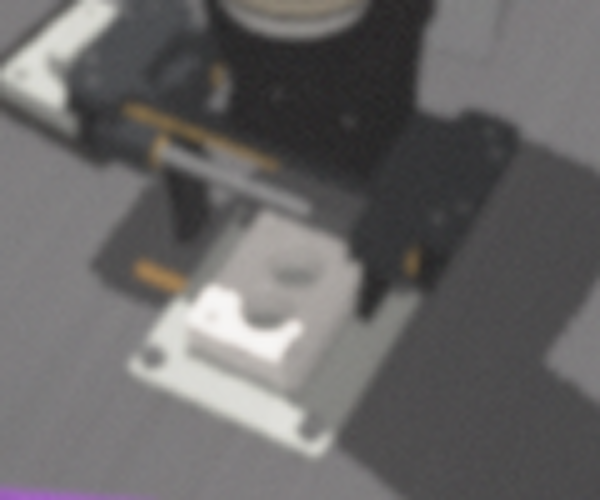

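Section is seated on the block. I'll squeeze it against the block across the 60 mm side.

{"name": "drive_tool", "arguments": {
  "plan": [
    [[0,0,-0.9,0,0,0],[0,0,-0.7,0,0,0],[0,0,0,0,0,0],[0,0,0,0,0,0],[0,0,0,0,0,0],[0,0,0,0,0,0],[0,0,0,0,0,0],[0,0,0,0,0,0]]
  ],
  "grip": 0.2,
  "force": 10
}}

```text
time: 29.65
position: [0.4992, 0.0356, 0.1954]
tool_rot: [0.726, 0.687, 0.0, -0.001]
ft_force: [1.1, 0.0, 0.2]
grip_width: 0.0696
```

{"name": "drive_tool", "arguments": {
  "plan": [
    [[0,0,0,0,0,0],[0,0,0,0,0,0],[0,0,0,0,0,0]]
  ],
  "grip": 1
}}

```text
time: 30.02
position: [0.4992, 0.0356, 0.1952]
tool_rot: [0.726, 0.687, -0.0, -0.001]
ft_force: [-0.7, -0.1, 0.8]
grip_width: 0.0599
```

```bash
python3 - <<'E'
from h import *
st()
E
```

```text
t 30.02 p [0.4992 0.0356 0.1952] z [-0.0012  0.0011 -1.    ] yaw_y -3.18 F [-0.7 -0.1  0.8] w 0.0599
```

{"name": "drive_tool", "arguments": {
  "plan": [
    [[0,0,0,0,0,0],[0,0,0.4,0,0,0],[0,0,0.9,0,0,0],[0.15,0.92,0.9,0,0,0.95],[0.15,0.92,0,0,0,0.95],[0.15,0.92,0,0,0,0.95],[0.15,0.92,0,0,0,0.95],[0.15,0.92,0,0,0,0.95]]
  ],
  "grip": 0
}}

```text
time: 31.02
position: [0.518, 0.1514, 0.251]
tool_rot: [0.534, 0.846, 0.0, -0.0]
ft_force: [0.6, -0.1, -0.2]
grip_width: 0.0871
```

{"name": "drive_tool", "arguments": {
  "plan": [
    [[0.15,0.92,0,0,0,0.95],[0.15,0.92,0,0,0,0.95],[0.15,0.92,0,0,0,0.95],[0.15,0.92,0,0,0,0.95],[0.15,0.92,0,0,0,0.95],[0.15,0.92,0,0,0,0.95],[0.15,0.92,0,0,0,0.95],[0.15,0.88,0,0,0,0.95]]
  ]
}}

```text
time: 32.02
position: [0.5479, 0.3344, 0.2509]
tool_rot: [0.164, 0.986, -0.0, -0.001]
ft_force: [-0.2, 0.3, 0.2]
grip_width: 0.0872
```

{"name": "drive_tool", "arguments": {
  "plan": [
    [[0,0,0,0,0,0]]
  ]
}}

```text
time: 32.15
position: [0.5479, 0.3348, 0.2509]
tool_rot: [0.165, 0.986, -0.0, 0.0]
ft_force: [0.5, -0.5, -0.4]
grip_width: 0.0867
```

```bash
python3 - <<'E'
from h import *
st()
E
```

```text
t 32.15 p [0.5479 0.3348 0.2509] z [-0.e+00 -1.e-04 -1.e+00] yaw_y 70.98 F [ 0.5 -0.5 -0.4] w 0.0867
```

{"name": "drive_tool", "arguments": {
  "plan": [
    [[0,-0.06,-0.9,0,0,0],[0,0,-0.7,0,0,0],[0,0,-0.2,0,0,0],[0,0,-0.2,0,0,0],[0,0,-0.2,0,0,0],[0,0,0,0,0,0]]
  ]
}}

```text
time: 32.9
position: [0.548, 0.3321, 0.1951]
tool_rot: [0.166, 0.986, -0.001, -0.001]
ft_force: [-0.2, -0.1, -0.0]
grip_width: 0.0869
```

```bash
python3 - <<'E'
from h import *
st()
im=camera("side"); crop(im,160,270,300,400,5,"pics/c14.png")
E
```

```text
t 32.9 p [0.548  0.3321 0.1951] z [-1.6e-03 -8.0e-04 -1.0e+00] yaw_y 70.91 F [-0.2 -0.1 -0. ] w 0.0869
```

View pics/c14.png

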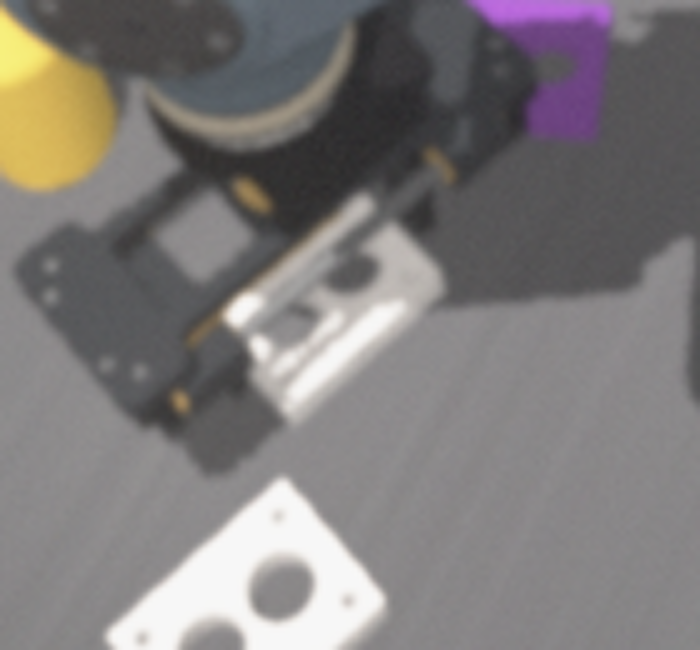

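{"name": "drive_tool", "arguments": {
  "plan": [
    [[0,0,-0.27,0,0,0],[0,0,0,0,0,0],[0,0,0,0,0,0],[0,0,0,0,0,0],[0,0,0,0,0,0],[0,0,0,0,0,0]]
  ],
  "grip": 1,
  "force": 10
}}

```text
time: 33.7
position: [0.5478, 0.332, 0.1883]
tool_rot: [0.166, 0.986, -0.001, -0.001]
ft_force: [0.6, -0.1, -2.7]
grip_width: 0.08
```

{"name": "drive_tool", "arguments": {
  "plan": [
    [[0,0,0,0,0,0],[0,0,0,0,0,0]]
  ],
  "force": 40
}}

```text
time: 33.95
position: [0.548, 0.3321, 0.1885]
tool_rot: [0.166, 0.986, -0.0, -0.001]
ft_force: [-0.9, -0.9, -2.6]
grip_width: 0.0799
```

```bash
python3 - <<'E'
from h import *
st()
E
```

```text
t 33.95 p [0.548  0.3321 0.1885] z [-1.5e-03 -7.0e-04 -1.0e+00] yaw_y 70.92 F [-0.9 -0.9 -2.6] w 0.0799
```

{"name": "drive_tool", "arguments": {
  "plan": [
    [[0,0,0.4,0,0,0],[0,0,1,0,0,0],[0,0,1,0,0,0],[-0.15,-0.91,0.4,0,0,0.2],[-0.15,-0.91,0,0,0,0.2],[-0.15,-0.91,0,0,0,0.2],[-0.15,-0.91,0,0,0,0.2],[-0.15,-0.91,0,0,0,0.2]]
  ]
}}

```text
time: 34.95
position: [0.5292, 0.2177, 0.2594]
tool_rot: [0.114, 0.994, -0.0, 0.0]
ft_force: [-0.1, 0.0, -3.1]
grip_width: 0.0796
```

{"name": "drive_tool", "arguments": {
  "plan": [
    [[-0.15,-0.91,0,0,0,0.2],[-0.15,-0.91,0,0,0,0.2],[-0.15,-0.91,0,0,0,0.2],[-0.15,-0.91,0,0,0,0.2],[-0.15,-0.91,0,0,0,0.2],[-0.15,-0.91,0,0,0,0.2],[-0.15,-0.91,0,0,0,0.2],[-0.15,-0.94,0,0,0,0.2]]
  ]
}}

```text
time: 35.95
position: [0.4994, 0.0349, 0.2594]
tool_rot: [0.03, 1.0, -0.001, 0.0]
ft_force: [0.5, 0.2, -2.8]
grip_width: 0.0795
```

{"name": "drive_tool", "arguments": {
  "plan": [
    [[0,0,0,0,0,0],[0,0,0,0,0,0]]
  ]
}}

```text
time: 36.2
position: [0.4995, 0.0358, 0.2591]
tool_rot: [0.031, 1.0, -0.0, 0.0]
ft_force: [0.2, 0.6, -3.1]
grip_width: 0.0795
```

```bash
python3 - <<'E'
from h import *
st()
E
```

```text
t 36.2 p [0.4995 0.0358 0.2591] z [ 0.e+00 -9.e-04 -1.e+00] yaw_y 86.49 F [ 0.2  0.6 -3.1] w 0.0795
```

{"name": "drive_tool", "arguments": {
  "plan": [
    [[-0.02,0,-0.6,0,0,0.05],[0,0,-0.4,0,0,0],[0,0,-0.2,0,0,0],[0,0,-0.06,0,0,0],[0,0,-0.02,0,0,0],[0,0,0,0,0,0]]
  ]
}}

```text
time: 36.95
position: [0.4988, 0.0356, 0.2267]
tool_rot: [0.028, 1.0, -0.001, -0.0]
ft_force: [1.3, 0.3, -4.0]
grip_width: 0.0795
```

```bash
python3 - <<'E'
from h import *
st()
E
```

```text
t 36.95 p [0.4988 0.0356 0.2267] z [-6.0e-04 -1.1e-03 -1.0e+00] yaw_y 86.82 F [ 1.3  0.3 -4. ] w 0.0795
```

{"name": "drive_tool", "arguments": {
  "plan": [
    [[0,0,-0.03,0,0,0],[0,0,-0.03,0,0,0],[0,0,0,0,0,0]]
  ]
}}

```text
time: 37.33
position: [0.4988, 0.0356, 0.226]
tool_rot: [0.028, 1.0, -0.001, -0.0]
ft_force: [-1.2, -0.0, 4.4]
grip_width: 0.0793
```

Seated. Open, turn 90°, squeeze over both sections.

{"name": "drive_tool", "arguments": {
  "plan": [
    [[0,0,0,0,0,0],[0,0,0,0,0,0],[0,0,0.5,0,0,0],[0,0,0.6,0,0,-0.5],[0,0,0,0,0,-1],[0,0,0,0,0,-1],[0,0,0,0,0,-1],[0,0,0,0,0,-1]]
  ],
  "grip": 0
}}

```text
time: 38.33
position: [0.4989, 0.0356, 0.2533]
tool_rot: [0.262, 0.965, -0.0, -0.0]
ft_force: [-0.5, -0.1, -0.3]
grip_width: 0.0871
```

{"name": "drive_tool", "arguments": {
  "plan": [
    [[0,0,0,0,0,-1],[0,0,0,0,0,-1],[0,0,0,0,0,-1],[0,0,0,0,0,-1],[0,0,0,0,0,-1],[0,0,0,0,0,-1],[0,0,0,0,0,-1],[0,0,0,0,0,-1]]
  ]
}}

```text
time: 39.33
position: [0.4989, 0.0356, 0.2532]
tool_rot: [0.632, 0.775, 0.0, -0.0]
ft_force: [-0.4, 0.2, -0.2]
grip_width: 0.0872
```

{"name": "drive_tool", "arguments": {
  "plan": [
    [[0,0,0,0,0,-1],[0,0,0,0,0,-1],[0,0,0,0,0,-0.5],[0,0,-0.9,0,0,0],[0,0,-0.7,0,0,0],[0,0,0,0,0,0]]
  ],
  "grip": 0.2,
  "force": 10
}}

```text
time: 40.08
position: [0.4985, 0.0357, 0.2122]
tool_rot: [0.726, 0.687, -0.001, -0.002]
ft_force: [-0.2, -1.3, 0.7]
grip_width: 0.0697
```

```bash
python3 - <<'E'
from h import *
st()
im=camera("side"); cv2.imwrite("pics/side6.png",im[:,:,::-1]);crop(im,230,130,370,270,4,"pics/c15.png")
E
```

```text
t 40.08 p [0.4985 0.0357 0.2122] z [-0.0029  0.0014 -1.    ] yaw_y -3.18 F [-0.2 -1.3  0.7] w 0.0697
```

View pics/c15.png

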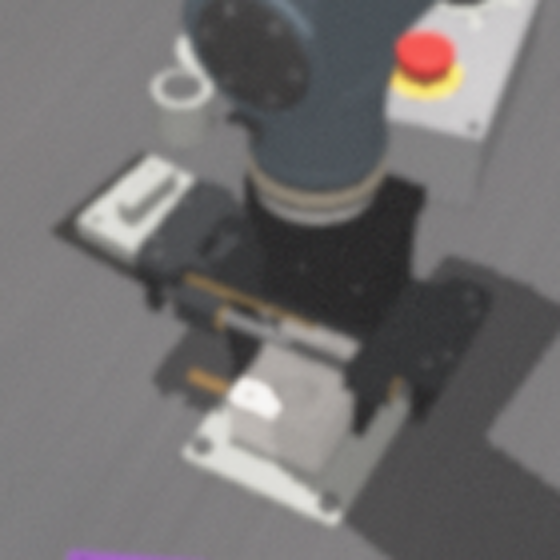

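{"name": "drive_tool", "arguments": {
  "plan": [
    [[0.03,0,-0.4,0,0,0],[0,0,-0.25,0,0,0],[0,0,0,0,0,0]]
  ]
}}

```text
time: 40.5
position: [0.4994, 0.0356, 0.1959]
tool_rot: [0.726, 0.687, -0.0, -0.001]
ft_force: [-0.4, -0.6, 0.0]
grip_width: 0.0696
```

{"name": "drive_tool", "arguments": {
  "plan": [
    [[0,0,0,0,0,0],[0,0,0,0,0,0],[0,0,0,0,0,0]]
  ],
  "grip": 1
}}

```text
time: 40.88
position: [0.4993, 0.0356, 0.1964]
tool_rot: [0.726, 0.687, -0.0, -0.001]
ft_force: [-0.9, -0.6, 1.0]
grip_width: 0.0597
```

```bash
python3 - <<'E'
from h import *
st()
E
```

```text
t 40.88 p [0.4993 0.0356 0.1964] z [-0.0015  0.0011 -1.    ] yaw_y -3.17 F [-0.9 -0.6  1. ] w 0.0597
```

{"name": "drive_tool", "arguments": {
  "plan": [
    [[0,0,0,0,0,0],[0,0,0.4,0,0,0],[0,0,1,0,0,0],[0,0,1,0,0,0],[0.01,0.92,0.3,0,0,0.68],[0.01,0.92,0,0,0,0.68],[0.01,0.92,0,0,0,0.68],[0.01,0.92,0,0,0,0.68]]
  ],
  "grip": 0
}}

```text
time: 41.88
position: [0.5005, 0.1284, 0.2646]
tool_rot: [0.621, 0.784, 0.0, -0.0]
ft_force: [0.8, -0.0, -0.5]
grip_width: 0.0868
```

{"name": "drive_tool", "arguments": {
  "plan": [
    [[0.01,0.92,0,0,0,0.68],[0.01,0.92,0,0,0,0.68],[0.01,0.92,0,0,0,0.68],[0.01,0.92,0,0,0,0.68],[0.01,0.92,0,0,0,0.68],[0.01,0.92,0,0,0,0.68],[0.01,0.92,0,0,0,0.68],[0.01,0.92,0,0,0,0.68]]
  ]
}}

```text
time: 42.88
position: [0.5025, 0.3125, 0.2644]
tool_rot: [0.375, 0.927, -0.0, -0.0]
ft_force: [-0.2, -0.4, -0.2]
grip_width: 0.0872
```

{"name": "drive_tool", "arguments": {
  "plan": [
    [[0.01,0.92,0,0,0,0.68],[0.01,0.92,0,0,0,0.68],[0.01,0.92,0,0,0,0.68],[0.01,0.92,0,0,0,0.68],[0.01,0.92,0,0,0,0.68],[0.01,0.92,0,0,0,0.68],[0,0,0,0,0,0],[0,0,0,0,0,0]]
  ]
}}

```text
time: 43.88
position: [0.5037, 0.4493, 0.2634]
tool_rot: [0.171, 0.985, -0.001, -0.001]
ft_force: [-0.8, -0.6, 0.3]
grip_width: 0.087
```

```bash
python3 - <<'E'
from h import *
st()
for n in("side","top"):
    im=camera(n); cv2.imwrite(f"pics/{n}7.png",im[:,:,::-1])
E
```

```text
t 43.88 p [0.5037 0.4493 0.2634] z [-0.0023 -0.0018 -1.    ] yaw_y 70.26 F [-0.8 -0.6  0.3] w 0.087
```

View pics/side7.png

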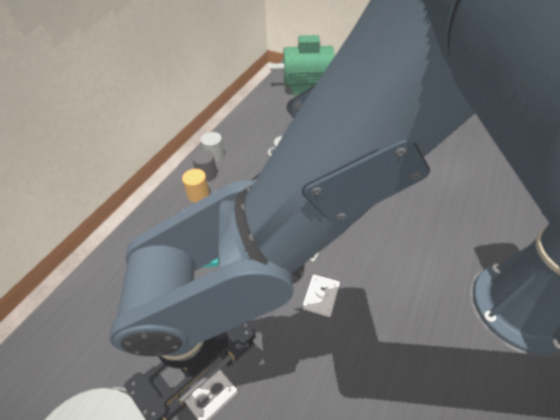

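View pics/top7.png

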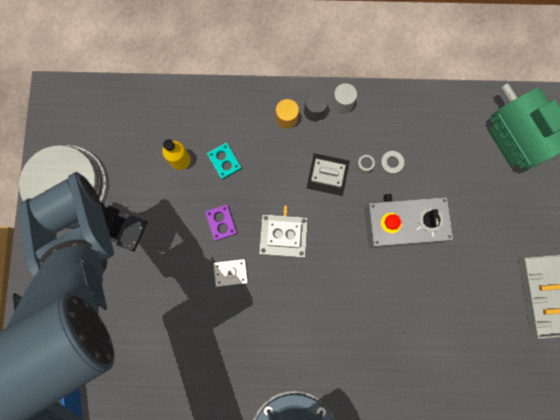

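```bash
python3 - <<'E'
from h import *
for uv in [(62,185),(105,185),(100,215),(85,222)]:
    print(uv,onz("top",uv,0.0).round(3)[:2],onz("top",uv,0.04).round(3)[:2])
for P in [(0.504,.452,.075),(0.504+.333*.095,.452+.943*.095,.075),(0.504+.333*.095+.0375*.943,.452+.943*.095-.0375*.333,.075),(0.504+.333*.095-.0375*.943,.452+.943*.095+.0375*.333,.075)]: print(proj("top",P).round(1))
im=cv2.imread("pics/top7.png")[:,:,::-1];crop(im,0,120,160,260,4.5,"pics/c16.png")
E
```

```text
(62, 185) [0.626 0.633] [0.617 0.614]
(105, 185) [0.628 0.517] [0.62  0.502]
(100, 215) [0.546 0.524] [0.541 0.509]
(85, 222) [0.527 0.562] [0.522 0.546]
[116.4 227.9]
[ 81.6 214.6]
[ 87.8 200.8]
[ 75.3 228.5]
```

View pics/c16.png

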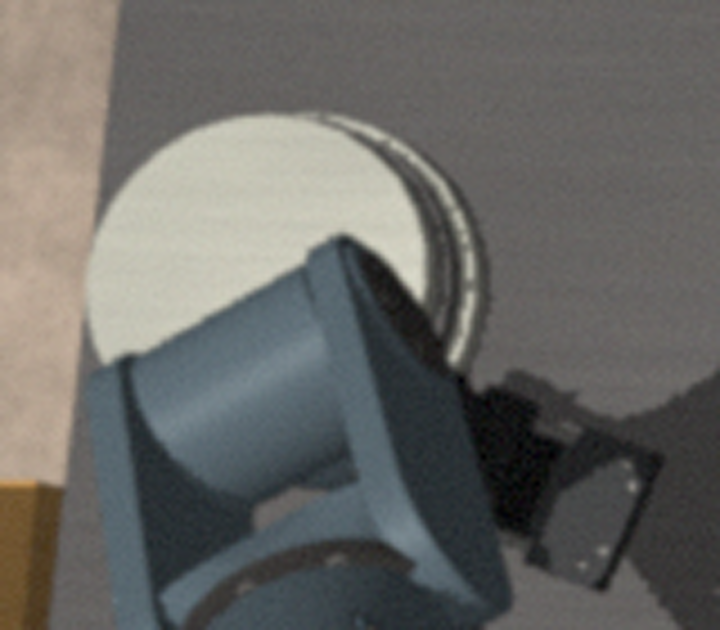

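{"name": "drive_tool", "arguments": {
  "plan": [
    [[0.03,0.12,0,0,0,-1],[0,0,0,0,0,-1],[0,0,0,0,0,-1],[0,0,0,0,0,-1],[0,0,0,0,0,-1],[0,0,0,0,0,-1],[0,0,0,0,0,-1],[0,0,0,0,0,-1]]
  ]
}}

```text
time: 44.98
position: [0.505, 0.4516, 0.2638]
tool_rot: [0.559, 0.829, -0.0, -0.001]
ft_force: [-0.3, 0.2, 0.1]
grip_width: 0.0871
```

{"name": "drive_tool", "arguments": {
  "plan": [
    [[0,0,0,0,0,-1],[0,0,0,0,0,-1],[0,0,0,0,0,-1],[0,0,0,0,0,-1],[0,0,0,0,0,-1],[0,0,0,0,0,-1],[0,0,0,0,0,-0.95],[0,0,-0.5,0,0,0]]
  ]
}}

```text
time: 45.98
position: [0.5054, 0.4521, 0.252]
tool_rot: [0.816, 0.578, 0.001, -0.001]
ft_force: [0.2, -0.2, -1.2]
grip_width: 0.0872
```

{"name": "drive_tool", "arguments": {
  "plan": [
    [[0,0,-0.5,0,0,0],[0,0,-0.5,0,0,0],[0,0,0,0,0,0],[0,0,0,0,0,0]]
  ]
}}

```text
time: 46.48
position: [0.5048, 0.4527, 0.2261]
tool_rot: [0.816, 0.578, 0.0, -0.001]
ft_force: [-0.7, -0.7, -0.0]
grip_width: 0.087
```

```bash
python3 - <<'E'
from h import *
st()
im=camera("side"); cv2.imwrite("pics/side8.png",im[:,:,::-1])
crop(im,130,320,290,420,5,"pics/c17.png")
im=camera("top"); crop(im,60,180,180,270,6,"pics/c18.png")
E
```

```text
t 46.48 p [0.5048 0.4527 0.2261] z [-7.0e-04  1.4e-03 -1.0e+00] yaw_y -19.42 F [-0.7 -0.7 -0. ] w 0.087
```

View pics/c17.png

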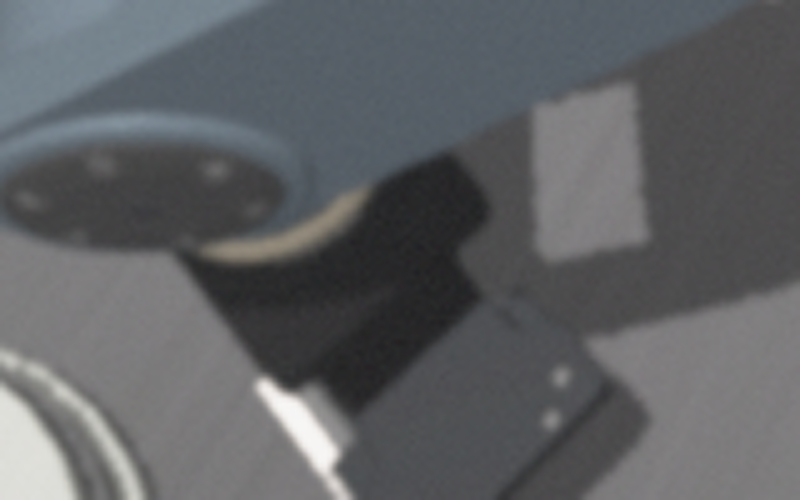

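View pics/c18.png

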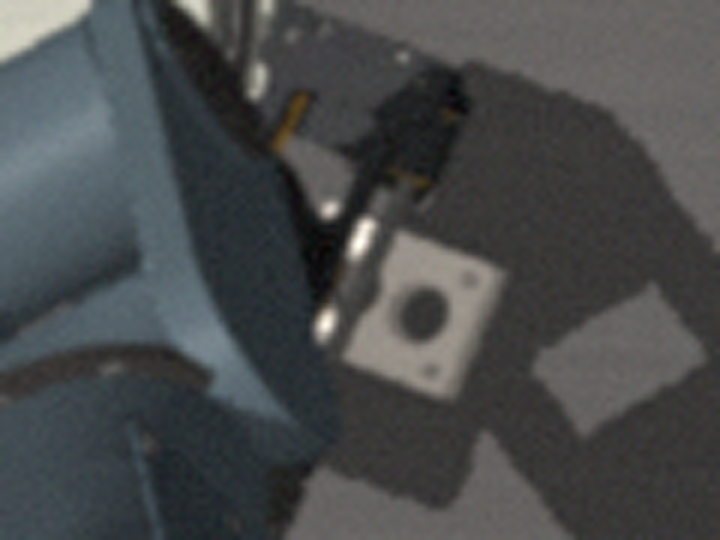

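{"name": "drive_tool", "arguments": {
  "plan": [
    [[0,0,-0.6,0,0,0],[0,0,-0.5,0,0,0],[0,0,-0.38,0,0,0],[0,0,0,0,0,0],[0,0,0,0,0,0],[0,0,0,0,0,0],[0,0,0,0,0,0],[0,0,0,0,0,0]]
  ],
  "grip": 0.2,
  "force": 10
}}

```text
time: 47.58
position: [0.5048, 0.4527, 0.1895]
tool_rot: [0.816, 0.578, 0.0, -0.001]
ft_force: [0.6, -0.4, 0.6]
grip_width: 0.0696
```

{"name": "drive_tool", "arguments": {
  "plan": [
    [[0,0,0,0,0,0],[0,0,0,0,0,0],[0,0,0,0,0,0],[0,0,0,0,0,0]]
  ],
  "grip": 1
}}

```text
time: 48.08
position: [0.5047, 0.4526, 0.1893]
tool_rot: [0.816, 0.578, 0.0, -0.001]
ft_force: [-0.7, -0.7, 0.1]
grip_width: 0.06
```

{"name": "drive_tool", "arguments": {
  "plan": [
    [[0,0,0,0,0,0],[0,0,0,0,0,0]]
  ],
  "force": 40
}}

```text
time: 48.32
position: [0.5047, 0.4526, 0.1893]
tool_rot: [0.816, 0.578, 0.0, -0.001]
ft_force: [0.1, -0.1, 0.4]
grip_width: 0.0595
```

```bash
python3 - <<'E'
from h import *
st()
E
```

```text
t 48.33 p [0.5047 0.4526 0.1893] z [-6.0e-04  1.4e-03 -1.0e+00] yaw_y -19.44 F [ 0.1 -0.1  0.4] w 0.0595
```

{"name": "drive_tool", "arguments": {
  "plan": [
    [[0,0,0.4,0,0,0],[0,0,1,0,0,0],[0,0,1,0,0,0],[-0.01,-0.92,1,0,0,0.15],[-0.01,-0.92,0,0,0,0.15],[-0.01,-0.92,0,0,0,0.15],[-0.01,-0.92,0,0,0,0.15],[-0.01,-0.92,0,0,0,0.15]]
  ]
}}

```text
time: 49.32
position: [0.5033, 0.3369, 0.2746]
tool_rot: [0.793, 0.609, 0.0, -0.001]
ft_force: [-0.1, 0.2, -1.8]
grip_width: 0.0594
```

{"name": "drive_tool", "arguments": {
  "plan": [
    [[-0.01,-0.92,0,0,0,0.15],[-0.01,-0.92,0,0,0,0.15],[-0.01,-0.92,0,0,0,0.15],[-0.01,-0.92,0,0,0,0.15],[-0.01,-0.92,0,0,0,0.15],[-0.01,-0.92,0,0,0,0.15],[-0.01,-0.92,0,0,0,0.15],[-0.01,-0.92,0,0,0,0.15]]
  ]
}}

```text
time: 50.32
position: [0.5015, 0.1529, 0.2746]
tool_rot: [0.753, 0.658, 0.0, -0.001]
ft_force: [-0.0, 0.6, -2.8]
grip_width: 0.0595
```

{"name": "drive_tool", "arguments": {
  "plan": [
    [[-0.01,-0.92,0,0,0,0.15],[-0.01,-0.92,0,0,0,0.15],[-0.01,-0.92,0,0,0,0.15],[-0.01,-0.92,0,0,0,0.15],[-0.01,-0.92,0,0,0,0.15],[0,0,0,0,0,0],[0,0,0,0,0,0]]
  ]
}}

```text
time: 51.2
position: [0.5002, 0.0389, 0.2745]
tool_rot: [0.727, 0.687, 0.0, -0.001]
ft_force: [-0.1, -0.4, -2.1]
grip_width: 0.0595
```

```bash
python3 - <<'E'
from h import *
st()
im=camera("side"); cv2.imwrite("pics/side9.png",im[:,:,::-1]);crop(im,230,130,370,270,4,"pics/c19.png")
E
```

```text
t 51.2 p [0.5002 0.0389 0.2745] z [-9.0e-04  1.4e-03 -1.0e+00] yaw_y -3.27 F [-0.1 -0.4 -2.1] w 0.0595
```

View pics/c19.png

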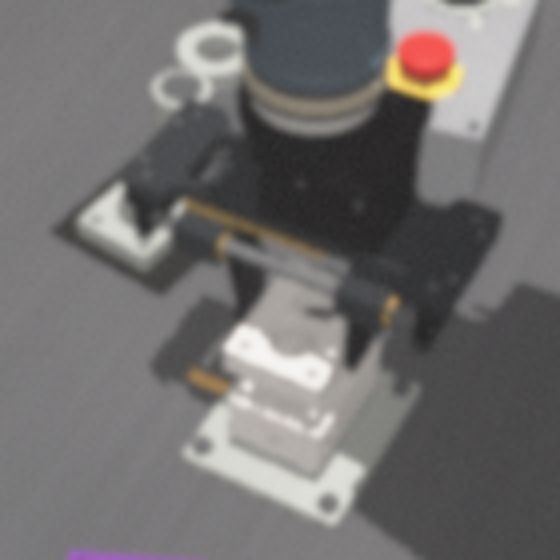

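{"name": "drive_tool", "arguments": {
  "plan": [
    [[-0.04,-0.1,-0.5,0,0,0],[0,0,-0.4,0,0,0],[0,0,-0.15,0,0,0],[0,0,-0.06,0,0,0],[0,0,0,0,0,0]]
  ]
}}

```text
time: 51.88
position: [0.4993, 0.0361, 0.2464]
tool_rot: [0.727, 0.687, 0.0, -0.001]
ft_force: [0.3, -0.6, -2.1]
grip_width: 0.0596
```

{"name": "drive_tool", "arguments": {
  "plan": [
    [[0,0,-0.04,0,0,0],[0,0,-0.03,0,0,0],[0,0,0,0,0,0]]
  ]
}}

```text
time: 52.25
position: [0.4993, 0.0361, 0.2452]
tool_rot: [0.727, 0.687, 0.0, -0.0]
ft_force: [-0.3, 0.1, 3.2]
grip_width: 0.0595
```

```bash
python3 - <<'E'
from h import *
st()
E
```

```text
t 52.25 p [0.4993 0.0361 0.2452] z [-3.e-04  1.e-03 -1.e+00] yaw_y -3.24 F [-0.3  0.1  3.2] w 0.0595
```

{"name": "drive_tool", "arguments": {
  "plan": [
    [[0,0,0,0,0,0],[0,0,0,0,0,0],[0,0,0.5,0,0,0],[0,0,0.6,0,0,0.5],[0,-0.02,0,0,0,1],[0,0,0,0,0,1],[0,0,0,0,0,1],[0,0,0,0,0,1]]
  ],
  "grip": 0
}}

```text
time: 53.25
position: [0.4994, 0.0356, 0.273]
tool_rot: [0.545, 0.838, 0.0, -0.0]
ft_force: [-1.0, -0.2, -0.1]
grip_width: 0.0867
```

{"name": "drive_tool", "arguments": {
  "plan": [
    [[0,0,0,0,0,1],[0,0,0,0,0,1],[0,0,0,0,0,1],[0,0,0,0,0,1],[0,0,0,0,0,1],[0,0,0,0,0,1],[0,0,0,0,0,1],[0,0,0,0,0,1]]
  ]
}}

```text
time: 54.25
position: [0.4994, 0.0356, 0.273]
tool_rot: [0.157, 0.988, -0.0, -0.0]
ft_force: [-0.4, 0.6, -0.4]
grip_width: 0.087
```

{"name": "drive_tool", "arguments": {
  "plan": [
    [[0,0,0,0,0,1],[0,0,0,0,0,1],[0,0,0,0,0,0.5],[0,0,0,0,0,0],[0,0,0,0,0,0]]
  ]
}}

```text
time: 54.88
position: [0.4993, 0.0356, 0.2726]
tool_rot: [0.029, 1.0, -0.001, -0.0]
ft_force: [-0.1, 0.5, -0.2]
grip_width: 0.0867
```

```bash
python3 - <<'E'
from h import *
st()
im=camera("side"); cv2.imwrite("pics/side10.png",im[:,:,::-1]);crop(im,230,130,370,270,4,"pics/c20.png")
E
```

```text
t 54.88 p [0.4993 0.0356 0.2726] z [-6.0e-04 -1.1e-03 -1.0e+00] yaw_y 86.71 F [-0.1  0.5 -0.2] w 0.0867
```

View pics/c20.png

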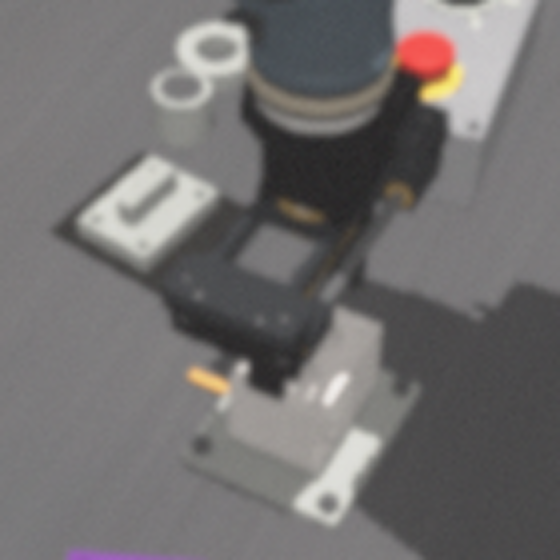

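{"name": "drive_tool", "arguments": {
  "plan": [
    [[0,0,-0.4,0,0,0],[0,0,-0.25,0,0,0],[0,0,-0.2,0,0,0],[0,0,-0.2,0,0,0],[0,0,0,0,0,0]]
  ]
}}

```text
time: 55.55
position: [0.4991, 0.0356, 0.2455]
tool_rot: [0.028, 1.0, -0.0, -0.001]
ft_force: [0.6, 0.3, 0.6]
grip_width: 0.0873
```

{"name": "drive_tool", "arguments": {
  "plan": [
    [[0,0,-0.4,0,0,0],[0,0,-0.4,0,0,0],[0,0,-0.4,0,0,0],[0,0,-0.4,0,0,0],[0,0,-0.25,0,0,0],[0,0,0,0,0,0]]
  ]
}}

```text
time: 56.3
position: [0.4991, 0.0356, 0.1991]
tool_rot: [0.028, 1.0, -0.0, -0.001]
ft_force: [-0.2, -0.3, -1.4]
grip_width: 0.087
```

{"name": "drive_tool", "arguments": {
  "plan": [
    [[0,0,0,0,0,0],[0,0,0,0,0,0],[0,0,0,0,0,0],[0,0,0,0,0,0]]
  ],
  "grip": 1,
  "force": 10
}}

```text
time: 56.8
position: [0.4993, 0.0356, 0.2]
tool_rot: [0.028, 1.0, -0.001, -0.0]
ft_force: [0.2, 1.0, 0.5]
grip_width: 0.0795
```

```bash
python3 - <<'E'
from h import *
st()
E
```

```text
t 56.8 p [0.4993 0.0356 0.2   ] z [-5.e-04 -1.e-03 -1.e+00] yaw_y 86.75 F [0.2 1.  0.5] w 0.0795
```

{"name": "drive_tool", "arguments": {
  "plan": [
    [[0,0,0,0,0,0],[0,0,0.4,0,0,0],[0,0,1,0,0,0],[0,0,1,0,0,0],[0,0,0.4,0,0,0],[-0.67,0.91,0,0,0,0.29],[-0.67,0.91,0,0,0,0.29],[-0.67,0.91,0,0,0,0.29]]
  ],
  "grip": 0
}}

```text
time: 57.8
position: [0.4483, 0.1044, 0.2698]
tool_rot: [-0.018, 1.0, -0.001, -0.001]
ft_force: [-0.3, -0.2, 1.1]
grip_width: 0.0869
```

{"name": "drive_tool", "arguments": {
  "plan": [
    [[-0.67,0.91,0,0,0,0.29],[-0.67,0.91,0,0,0,0.29],[-0.67,0.91,0,0,0,0.29],[0,0,-0.8,0,0,0],[0,0,0,0,0,0],[0,0,0,0,0,0]]
  ]
}}

```text
time: 58.55
position: [0.399, 0.172, 0.2499]
tool_rot: [-0.063, 0.998, -0.001, -0.0]
ft_force: [0.3, -0.4, -0.2]
grip_width: 0.087
```

```bash
python3 - <<'E'
from h import *
st()
im=camera("side"); cv2.imwrite("pics/side11.png",im[:,:,::-1]);crop(im,230,170,380,330,3.7,"pics/c21.png")
im=camera("top"); cv2.imwrite("pics/top11.png",im[:,:,::-1]);crop(im,180,190,330,310,4,"pics/c22.png")
E
```

```text
t 58.55 p [0.399  0.172  0.2499] z [-9.0e-04 -1.2e-03 -1.0e+00] yaw_y 97.17 F [ 0.3 -0.4 -0.2] w 0.087
```

View pics/c21.png

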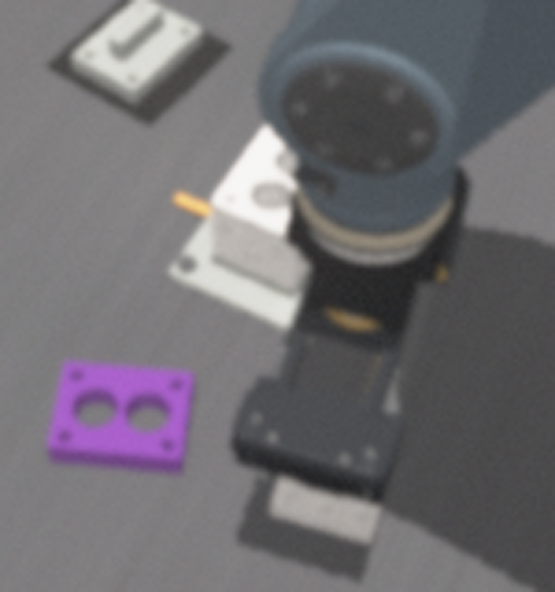

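View pics/c22.png

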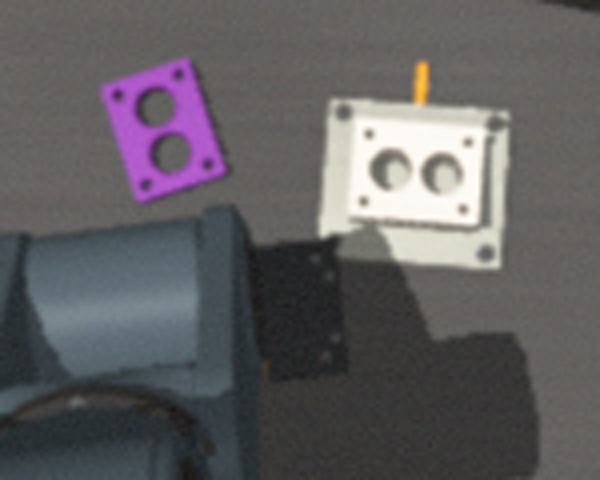

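{"name": "drive_tool", "arguments": {
  "plan": [
    [[0,0,-0.8,0,0,0],[0,0,-0.6,0,0,0],[0,0,-0.3,0,0,0],[0,0,-0.2,0,0,0],[0,0,-0.2,0,0,0],[0,0,0,0,0,0]]
  ]
}}

```text
time: 59.4
position: [0.3988, 0.1721, 0.1972]
tool_rot: [-0.063, 0.998, -0.001, -0.001]
ft_force: [-0.0, -0.1, 0.6]
grip_width: 0.0874
```

```bash
python3 - <<'E'
from h import *
st()
E
```

```text
t 59.4 p [0.3988 0.1721 0.1972] z [-0.001  -0.0012 -1.    ] yaw_y 97.2 F [-0.  -0.1  0.6] w 0.0874
```

{"name": "drive_tool", "arguments": {
  "plan": [
    [[0,0,-0.15,0,0,0],[0,0,-0.1,0,0,0],[0,0,-0.1,0,0,0],[0,0,0,0,0,0]]
  ]
}}

```text
time: 59.9
position: [0.3987, 0.1721, 0.1883]
tool_rot: [-0.063, 0.998, -0.001, -0.001]
ft_force: [-0.2, -0.1, -0.3]
grip_width: 0.0874
```

{"name": "drive_tool", "arguments": {
  "plan": [
    [[0,0,0,0,0,0],[0,0,0,0,0,0],[0,0,0,0,0,0],[0,0,0,0,0,0]]
  ],
  "grip": 1,
  "force": 10
}}

```text
time: 60.4
position: [0.3987, 0.1721, 0.1885]
tool_rot: [-0.063, 0.998, -0.001, -0.001]
ft_force: [-0.6, -1.8, -1.4]
grip_width: 0.0799
```

{"name": "drive_tool", "arguments": {
  "plan": [
    [[0,0,0,0,0,0],[0,0,0,0,0,0]]
  ],
  "force": 40
}}

```text
time: 60.65
position: [0.3987, 0.1721, 0.1885]
tool_rot: [-0.063, 0.998, -0.001, -0.001]
ft_force: [-0.5, -0.9, -0.8]
grip_width: 0.0793
```

```bash
python3 - <<'E'
from h import *
st()
E
```

```text
t 60.65 p [0.3987 0.1721 0.1885] z [-9.0e-04 -1.2e-03 -1.0e+00] yaw_y 97.2 F [-0.5 -0.9 -0.8] w 0.0793
```

{"name": "drive_tool", "arguments": {
  "plan": [
    [[0,0,0.4,0,0,0],[0,0,1,0,0,0],[0,0,1,0,0,0],[0,0,1,0,0,0],[0,0,0.6,0,0,0],[0.67,-0.91,0,0,0,-0.29],[0.67,-0.91,0,0,0,-0.29],[0.67,-0.91,0,0,0,-0.29]]
  ]
}}

```text
time: 61.65
position: [0.4489, 0.1033, 0.289]
tool_rot: [-0.017, 1.0, -0.0, -0.001]
ft_force: [1.4, 0.5, -3.4]
grip_width: 0.0793
```

{"name": "drive_tool", "arguments": {
  "plan": [
    [[0.67,-0.91,0,0,0,-0.29],[0.67,-0.91,0,0,0,-0.29],[0.67,-0.91,0,0,0,-0.29],[0,0,0,0,0,0],[0,0,0,0,0,0]]
  ]
}}

```text
time: 62.28
position: [0.4982, 0.0359, 0.2884]
tool_rot: [0.028, 1.0, -0.0, -0.002]
ft_force: [-0.5, -1.0, -2.7]
grip_width: 0.0796
```

```bash
python3 - <<'E'
from h import *
st()
im=camera("side"); cv2.imwrite("pics/side12.png",im[:,:,::-1]);crop(im,230,130,370,270,4,"pics/c23.png")
E
```

```text
t 62.27 p [0.4982 0.0359 0.2884] z [-3.4e-03 -4.0e-04 -1.0e+00] yaw_y 86.75 F [-0.5 -1.  -2.7] w 0.0796
```

View pics/c23.png

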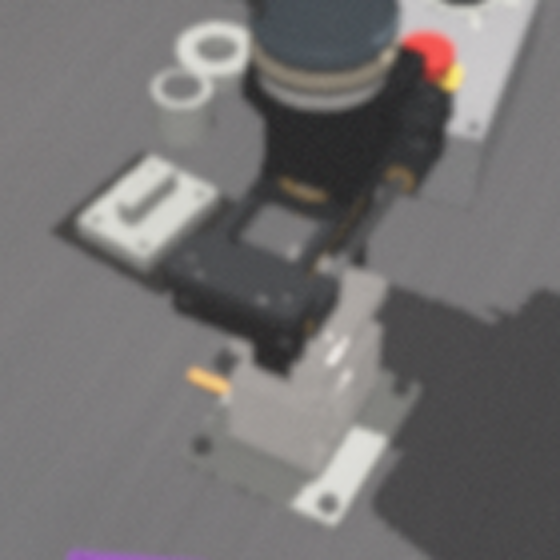

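{"name": "drive_tool", "arguments": {
  "plan": [
    [[0.04,-0.01,-0.5,0,0,0],[0,0,-0.3,0,0,0],[0,0,-0.12,0,0,0],[0,0,-0.05,0,0,0],[0,0,0,0,0,0]]
  ]
}}

```text
time: 62.95
position: [0.5003, 0.0354, 0.2642]
tool_rot: [0.028, 1.0, -0.001, -0.001]
ft_force: [-0.3, 0.7, -3.0]
grip_width: 0.079
```

```bash
python3 - <<'E'
from h import *
st()
E
```

```text
t 62.95 p [0.5003 0.0354 0.2642] z [-0.0011 -0.001  -1.    ] yaw_y 86.76 F [-0.3  0.7 -3. ] w 0.079
```

{"name": "drive_tool", "arguments": {
  "plan": [
    [[-0.04,0.01,-0.04,0,0,0],[0,0,-0.03,0,0,0],[0,0,-0.03,0,0,0],[0,0,0,0,0,0]]
  ]
}}

```text
time: 63.45
position: [0.4991, 0.0356, 0.2625]
tool_rot: [0.028, 1.0, -0.001, -0.0]
ft_force: [-2.0, -0.6, 5.7]
grip_width: 0.0797
```

{"name": "drive_tool", "arguments": {
  "plan": [
    [[0,0,0,0,0,0],[0,0,0,0,0,0],[0,0,0.4,0,0,0],[0,0,0.6,0,0,-0.5],[0,0,0,0,0,-1],[0,0,0,0,0,-1],[0,0,0,0,0,-1],[0,0,0,0,0,-1]]
  ],
  "grip": 0
}}

```text
time: 64.45
position: [0.4994, 0.0356, 0.2873]
tool_rot: [0.262, 0.965, -0.0, -0.0]
ft_force: [-0.5, -0.3, 0.4]
grip_width: 0.0872
```

{"name": "drive_tool", "arguments": {
  "plan": [
    [[0,0,0,0,0,-1],[0,0,0,0,0,-1],[0,0,0,0,0,-1],[0,0,0,0,0,-1],[0,0,0,0,0,-1],[0,0,0,0,0,-1],[0,0,0,0,0,-1],[0,0,0,0,0,-1]]
  ]
}}

```text
time: 65.45
position: [0.4994, 0.0356, 0.2873]
tool_rot: [0.632, 0.775, 0.0, -0.0]
ft_force: [-0.4, 0.7, -0.3]
grip_width: 0.087
```

{"name": "drive_tool", "arguments": {
  "plan": [
    [[0,0,0,0,0,-1],[0,0,0,0,0,-1],[0,0,0,0,0,-0.5],[0,0,-0.6,0,0,0],[0,0,0,0,0,0],[0,0,0,0,0,0]]
  ],
  "grip": 0.2,
  "force": 10
}}

```text
time: 66.2
position: [0.4992, 0.0356, 0.2714]
tool_rot: [0.727, 0.687, -0.0, -0.001]
ft_force: [0.6, -0.5, -1.0]
grip_width: 0.07
```

```bash
python3 - <<'E'
from h import *
st()
im=camera("side"); cv2.imwrite("pics/side13.png",im[:,:,::-1]);crop(im,230,130,370,270,4,"pics/c24.png")
E
```

```text
t 66.2 p [0.4992 0.0356 0.2714] z [-0.0019  0.0013 -1.    ] yaw_y -3.22 F [ 0.6 -0.5 -1. ] w 0.07
```

View pics/c24.png

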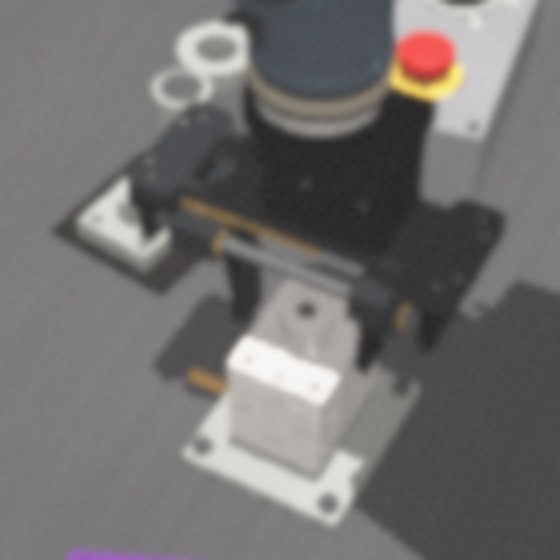

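{"name": "drive_tool", "arguments": {
  "plan": [
    [[0,0,-0.6,0,0,0],[0,0,-0.5,0,0,0],[0,0,-0.35,0,0,0],[0,0,0,0,0,0]]
  ]
}}

```text
time: 66.75
position: [0.4989, 0.0356, 0.2344]
tool_rot: [0.727, 0.687, -0.001, -0.002]
ft_force: [-0.8, -0.3, -0.4]
grip_width: 0.0695
```

{"name": "drive_tool", "arguments": {
  "plan": [
    [[0,0,0,0,0,0],[0,0,0,0,0,0],[0,0,0,0,0,0],[0,0,0,0,0,0]]
  ],
  "grip": 1
}}

```text
time: 67.25
position: [0.4993, 0.0356, 0.2357]
tool_rot: [0.727, 0.687, 0.0, -0.001]
ft_force: [-0.7, -0.1, -0.5]
grip_width: 0.0599
```

```bash
python3 - <<'E'
from h import *
st()
E
```

```text
t 67.25 p [0.4993 0.0356 0.2357] z [-5.e-04  1.e-03 -1.e+00] yaw_y -3.24 F [-0.7 -0.1 -0.5] w 0.0599
```

{"name": "drive_tool", "arguments": {
  "plan": [
    [[0,0,0,0,0,0],[0,0,0.3,0,0,0],[0,0,0.9,0,0,0],[0,0,0.9,0,0,0],[0,0,0.9,0,0,0],[0.1,-0.9,0,0,0,0],[0.1,-0.9,0,0,0,0],[0.1,-0.9,0,0,0,0]]
  ],
  "grip": 0
}}

```text
time: 68.25
position: [0.5067, -0.0324, 0.3112]
tool_rot: [0.727, 0.687, 0.0, -0.0]
ft_force: [0.5, -0.1, 0.6]
grip_width: 0.0872
```

{"name": "drive_tool", "arguments": {
  "plan": [
    [[0.1,-0.9,0,0,0,0],[0.1,-0.9,0,0,0,0],[0.1,-0.9,0,0,0,0],[0.1,-0.9,0,0,0,0],[0.1,-0.9,0,0,0,0],[0,0,0,0,0,0],[0,0,0,0,0,0]]
  ]
}}

```text
time: 69.12
position: [0.5189, -0.144, 0.3105]
tool_rot: [0.727, 0.687, -0.0, -0.001]
ft_force: [-0.3, 0.4, -0.6]
grip_width: 0.0873
```

```bash
python3 - <<'E'
from h import *
st()
for n in("side","top"):
    im=camera(n); cv2.imwrite(f"pics/{n}14.png",im[:,:,::-1])
    if n=="side": crop(im,220,80,380,260,3.3,"pics/c25.png")
# stop head in top7 (latched, unobstructed) and side7?
for f,n in (("top7","top"),("side5","side"),("side4","side")):
    im=cv2.imread(f"pics/{f}.png");b=cv2.resize(im,None,fx=4,fy=4,interpolation=cv2.INTER_CUBIC);hsv=cv2.cvtColor(b,cv2.COLOR_BGR2HSV)
    m=(((hsv[...,0]<6)|(hsv[...,0]>174))&(hsv[...,1]>150)&(hsv[...,2]>80)).astype(np.uint8)
    k,l,s,c=cv2.connectedComponentsWithStats(m);i=1+np.argmax(s[1:,4])
    cs,_=cv2.findContours((l==i).astype(np.uint8),cv2.RETR_EXTERNAL,cv2.CHAIN_APPROX_NONE)
    (e,ax,an)=cv2.fitEllipse(cs[0]); uv=(np.array(e)+.5)/4-.5
    print(f,uv.round(2),np.array(ax)/4,an,"at z .0855",onz(n,uv,.0855)[:2].round(4),"at .0945",onz(n,uv,.0945)[:2].round(4), s[i]/4)
E
```

```text
t 69.12 p [ 0.5189 -0.144   0.3105] z [-0.0019  0.002  -1.    ] yaw_y -3.25 F [-0.3  0.4 -0.6] w 0.0873
top7 [392.78 221.41] [13.4316988  15.09914494] 71.61217498779297 at z .0855 [ 0.533  -0.2327] at .0945 [ 0.5317 -0.2305] [385.75 215.25  15.5   13.75 654.5 ]
side5 [335.9  143.82] [10.31908894 12.28495502] 91.24197387695312 at z .0855 [ 0.5292 -0.2302] at .0945 [ 0.5259 -0.2197] [330.   139.25  12.5   10.5  413.  ]
side4 [335.95 143.88] [10.26561356 12.02150822] 92.44225311279297 at z .0855 [ 0.529  -0.2301] at .0945 [ 0.5257 -0.2195] [330.25 139.25  12.25  10.5  402.75]
```

View pics/side14.png

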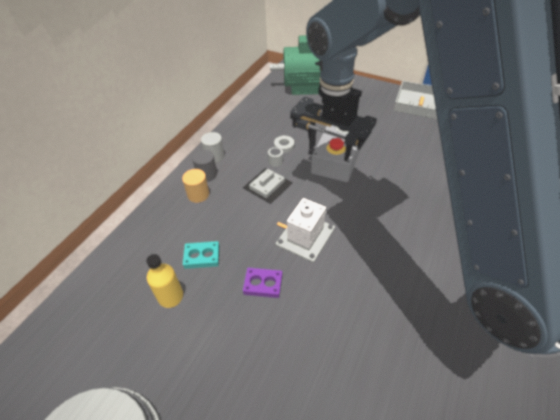

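View pics/top14.png

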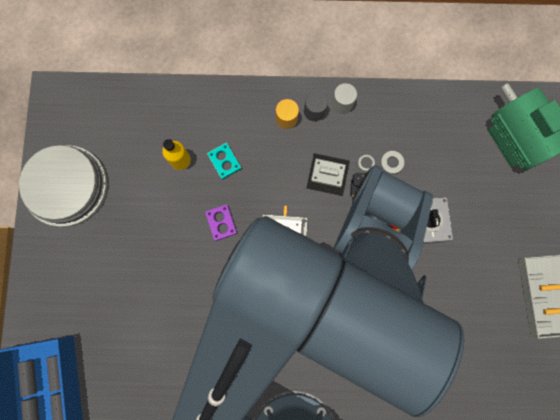

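{"name": "drive_tool", "arguments": {
  "plan": [
    [[0.11,-0.88,0,0,0,0],[0.11,-0.88,0,0,0,0],[0.11,-0.88,0,0,0,0],[0.11,-0.88,0,0,0,0],[0,0,0,0,0,0],[0,0,0,0,0,0]]
  ]
}}

```text
time: 69.97
position: [0.5299, -0.2323, 0.3102]
tool_rot: [0.727, 0.687, 0.0, -0.002]
ft_force: [-0.2, -0.3, -0.2]
grip_width: 0.0873
```

```bash
python3 - <<'E'
from h import *
st()
E
```

```text
t 69.97 p [ 0.5299 -0.2323  0.3102] z [-0.002   0.0023 -1.    ] yaw_y -3.28 F [-0.2 -0.3 -0.2] w 0.0873
```

{"name": "drive_tool", "arguments": {
  "plan": [
    [[0,0,-0.8,0,0,0],[0,0,-0.6,0,0,0],[0,0,-0.3,0,0,0],[0,0,-0.2,0,0,0],[0,0,0,0,0,0],[0,0,0,0,0,0]]
  ]
}}

```text
time: 70.72
position: [0.5304, -0.2325, 0.2634]
tool_rot: [0.727, 0.687, 0.0, -0.0]
ft_force: [-0.4, 0.1, 0.4]
grip_width: 0.0867
```

{"name": "drive_tool", "arguments": {
  "plan": [
    [[0,0,0,0,0,0],[0,0,0,0,0,0],[0,0,0,0,0,0],[0,0,0,0,0,0],[0,0,0,0,0,0],[0,0,0,0,0,0]]
  ],
  "grip": 1,
  "force": 15
}}

```text
time: 71.47
position: [0.5305, -0.2324, 0.263]
tool_rot: [0.727, 0.687, 0.0, -0.0]
ft_force: [1.3, -0.2, -0.4]
grip_width: 0.0393
```

```bash
python3 - <<'E'
from h import *
st()
im=camera("side"); crop(im,270,90,400,200,5,"pics/c26.png")
E
```

```text
t 71.47 p [ 0.5305 -0.2324  0.263 ] z [-3.e-04  1.e-03 -1.e+00] yaw_y -3.25 F [ 1.3 -0.2 -0.4] w 0.0393
```

View pics/c26.png

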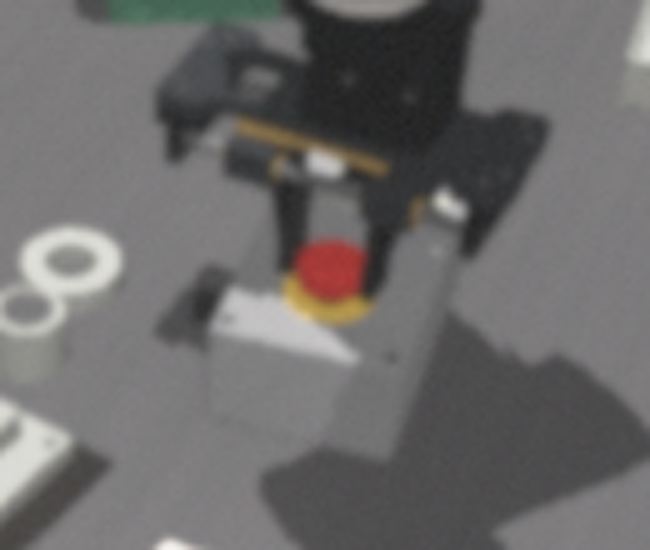

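{"name": "drive_tool", "arguments": {
  "plan": [
    [[0,0,0,0,0,0],[0,0,0,0,0,-0.8],[0,0,0,0,0,-0.8],[0,0,0,0,0,-0.8],[0,0,0,0,0,-0.8],[0,0,0,0,0,-0.8],[0,0,0,0,0,-0.6],[0,0,0,0,0,0]]
  ],
  "force": 25
}}

```text
time: 72.53
position: [0.5305, -0.2325, 0.2641]
tool_rot: [0.869, 0.494, 0.0, -0.0]
ft_force: [0.2, 0.7, 6.1]
grip_width: 0.039
```

```bash
python3 - <<'E'
from h import *
st(); print(robot.get_obs()["moment"])
E
```

```text
t 72.53 p [ 0.5305 -0.2325  0.2641] z [ 4.e-04  5.e-04 -1.e+00] yaw_y -30.8 F [0.2 0.7 6.1] w 0.039
[0.09648038 0.04614611 0.19907384]
```

{"name": "drive_tool", "arguments": {
  "plan": [
    [[0,0,0,0,0,-0.15],[0,0,0.1,0,0,0],[0,0,0.1,0,0,0],[0,0,0,0,0,0]]
  ]
}}

```text
time: 73.03
position: [0.5304, -0.2325, 0.2682]
tool_rot: [0.873, 0.487, 0.0, -0.0]
ft_force: [0.5, -0.8, 2.6]
grip_width: 0.0391
```

```bash
python3 - <<'E'
from h import *
st(); print(robot.get_obs()["moment"])
E
```

```text
t 73.03 p [ 0.5304 -0.2325  0.2682] z [ 4.e-04  8.e-04 -1.e+00] yaw_y -31.72 F [ 0.5 -0.8  2.6] w 0.0391
[-0.03102339 -0.23426034  0.16769225]
```

{"name": "drive_tool", "arguments": {
  "plan": [
    [[0,0,0,0,0,0],[0,0,0,0,0,0],[0,0,0,0,0,0],[0,0,0.6,0,0,0],[0,0,1,0,0,0],[0,0,0.8,0,0,0],[0,0,0,0,0,0]]
  ],
  "grip": 0
}}

```text
time: 73.9
position: [0.5308, -0.2327, 0.3304]
tool_rot: [0.874, 0.487, 0.001, 0.002]
ft_force: [0.3, -0.9, 0.1]
grip_width: 0.0866
```

```bash
python3 - <<'E'
from h import *
st()
for n in("side",):
    im=camera(n); cv2.imwrite(f"pics/{n}15.png",im[:,:,::-1]);crop(im,300,100,390,190,6,"pics/c27.png")
crop(cv2.imread("pics/top7.png")[:,:,::-1],360,190,470,260,7,"pics/c28.png")
E
```

```text
t 73.9 p [ 0.5308 -0.2327  0.3304] z [ 0.0038 -0.0014 -1.    ] yaw_y -31.74 F [ 0.3 -0.9  0.1] w 0.0866
```

View pics/c27.png

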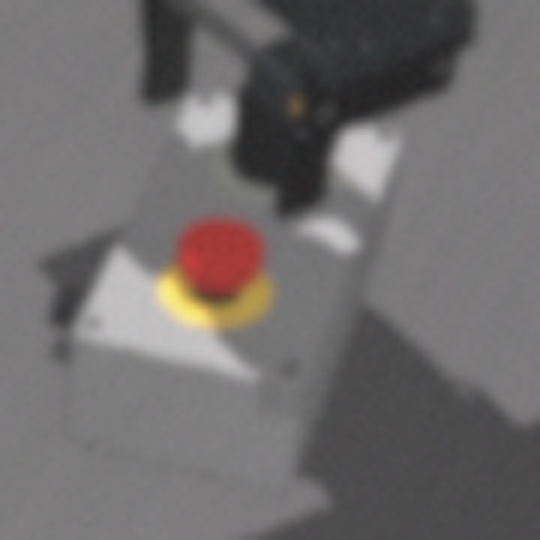

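View pics/c28.png

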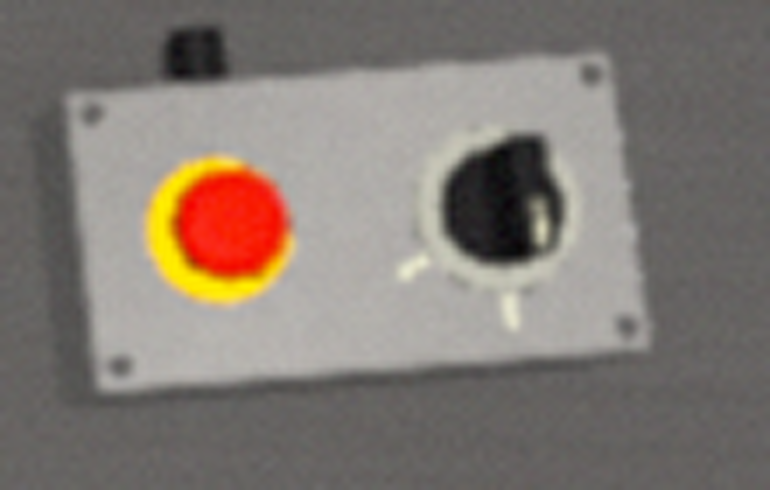

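{"name": "drive_tool", "arguments": {
  "plan": [
    [[0.04,-0.44,0,0,0,-0.98],[0.04,-0.44,0,0,0,-0.98],[0.04,-0.44,0,0,0,-0.98],[0.04,-0.44,0,0,0,-0.98],[0.04,-0.44,0,0,0,-0.98],[0.04,-0.44,0,0,0,-0.98],[0.04,-0.44,0,0,0,-0.98],[0.04,-0.44,0,0,0,-0.98]]
  ]
}}

```text
time: 74.95
position: [0.5379, -0.3205, 0.3268]
tool_rot: [0.995, 0.096, -0.0, -0.002]
ft_force: [0.3, -0.2, 0.7]
grip_width: 0.0874
```

{"name": "drive_tool", "arguments": {
  "plan": [
    [[0.04,-0.44,0,0,0,-0.98],[0,0,0,0,0,0],[0,0,0,0,0,0],[0,0,0,0,0,0]]
  ]
}}

```text
time: 75.45
position: [0.5391, -0.3308, 0.3277]
tool_rot: [0.999, 0.047, 0.0, -0.001]
ft_force: [0.5, 0.3, 0.3]
grip_width: 0.0869
```

```bash
python3 - <<'E'
from h import *
st()
im=camera("side"); cv2.imwrite("pics/side16.png",im[:,:,::-1]);crop(im,290,50,410,190,4.2,"pics/c29.png")
E
```

```text
t 75.45 p [ 0.5391 -0.3308  0.3277] z [ 2.0e-04  1.9e-03 -1.0e+00] yaw_y -84.59 F [0.5 0.3 0.3] w 0.0869
```

View pics/c29.png

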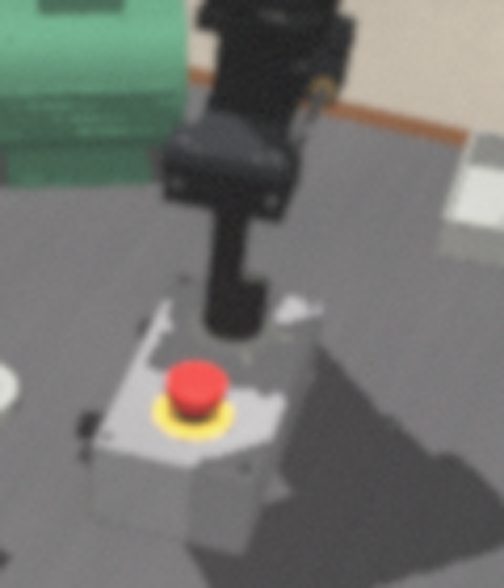

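{"name": "drive_tool", "arguments": {
  "plan": [
    [[0.05,-0.06,-0.8,0,0,0],[0,0,-0.8,0,0,0],[0,0,-0.5,0,0,0],[0,0,-0.3,0,0,0],[0,0,0,0,0,0],[0,0,0,0,0,0]]
  ]
}}

```text
time: 76.25
position: [0.5407, -0.3331, 0.2685]
tool_rot: [0.999, 0.047, 0.001, -0.0]
ft_force: [0.4, 1.0, 0.1]
grip_width: 0.0872
```

{"name": "drive_tool", "arguments": {
  "plan": [
    [[0,0,0,0,0,0],[0,0,0,0,0,0],[0,0,0,0,0,0],[0,0,0,0,0,0],[0,0,0,0,0,0],[0,0,0,0,0,0],[0,0,0,0,0,0],[0,0,0,0,0,0]]
  ],
  "grip": 1,
  "force": 6
}}

```text
time: 77.25
position: [0.5405, -0.3329, 0.268]
tool_rot: [0.999, 0.047, 0.001, -0.001]
ft_force: [0.5, -0.2, -0.2]
grip_width: 0.0149
```

```bash
python3 - <<'E'
from h import *
st(); print(robot.get_obs()["moment"])
E
```

```text
t 77.25 p [ 0.5405 -0.3329  0.268 ] z [ 0.001   0.0012 -1.    ] yaw_y -84.66 F [ 0.5 -0.2 -0.2] w 0.0149
[ 0.10655672  0.04583845 -0.02921556]
```

{"name": "drive_tool", "arguments": {
  "plan": [
    [[0,0,0,0,0,0],[0,0,0,0,0,0]]
  ]
}}

```text
time: 77.5
position: [0.5405, -0.3326, 0.268]
tool_rot: [0.999, 0.047, 0.0, -0.001]
ft_force: [0.4, 1.8, 0.3]
grip_width: 0.0141
```

{"name": "drive_tool", "arguments": {
  "plan": [
    [[0,0,0,0,0,0],[0,0,-0.1,0,0,0],[0,0,-0.1,0,0,0],[0,0,-0.1,0,0,0],[0,0,0,0,0,0]]
  ],
  "force": 30
}}

```text
time: 78.12
position: [0.5405, -0.3326, 0.2612]
tool_rot: [0.999, 0.047, 0.0, -0.001]
ft_force: [-0.3, 3.8, 9.2]
grip_width: 0.0139
```

```bash
python3 - <<'E'
from h import *
st(); print(robot.get_obs()["moment"])
E
```

```text
t 78.12 p [ 0.5405 -0.3326  0.2612] z [ 8.0e-04  1.7e-03 -1.0e+00] yaw_y -84.66 F [-0.3  3.8  9.2] w 0.0139
[0.70910095 0.28179453 0.01298715]
```

{"name": "drive_tool", "arguments": {
  "plan": [
    [[0,0,0,0,0,-0.7],[0,0,0,0,0,-1],[0,0,0,0,0,-1],[0,0,0,0,0,-1],[0,0,0,0,0,-1],[0,0,0,0,0,-1],[0,0,0,0,0,-1],[0,0,0,0,0,0]]
  ]
}}

```text
time: 79.12
position: [0.5404, -0.3327, 0.2615]
tool_rot: [0.954, -0.3, 0.0, -0.0]
ft_force: [-1.7, 3.0, 8.8]
grip_width: 0.0138
```

```bash
python3 - <<'E'
from h import *
st(); print(robot.get_obs()["moment"])
E
```

```text
t 79.12 p [ 0.5404 -0.3327  0.2615] z [ 1.2e-03  6.0e-04 -1.0e+00] yaw_y -124.9 F [-1.7  3.   8.8] w 0.0138
[ 0.71494819  0.32337656 -0.01706935]
```

{"name": "drive_tool", "arguments": {
  "plan": [
    [[0,0,0,0,0,-0.9],[0,0,0,0,0,-0.9],[0,0,0,0,0,-0.8],[0,0,0,0,0,-0.5],[0,0,0,0,0,-0.2],[0,0,0,0,0,0]]
  ]
}}

```text
time: 79.88
position: [0.5403, -0.3327, 0.2614]
tool_rot: [0.888, -0.459, 0.0, -0.0]
ft_force: [-3.4, 3.2, 8.4]
grip_width: 0.0136
```

```bash
python3 - <<'E'
from h import *
st(); print(robot.get_obs()["moment"])
E
```

```text
t 79.88 p [ 0.5403 -0.3327  0.2614] z [ 9.e-04  1.e-04 -1.e+00] yaw_y -144.66 F [-3.4  3.2  8.4] w 0.0136
[0.70902339 0.3799992  0.0302561 ]
```

{"name": "drive_tool", "arguments": {
  "plan": [
    [[0,0,0,0,0,-0.12],[0,0,0.1,0,0,0],[0,0,0.1,0,0,0],[0,0,0.08,0,0,0],[0,0,0,0,0,0]]
  ]
}}

```text
time: 80.5
position: [0.5403, -0.3327, 0.2674]
tool_rot: [0.886, -0.465, 0.0, -0.0]
ft_force: [-1.3, 2.7, 3.1]
grip_width: 0.0138
```

```bash
python3 - <<'E'
from h import *
st(); print(robot.get_obs()["moment"])
E
```

```text
t 80.5 p [ 0.5403 -0.3327  0.2674] z [ 8.e-04  3.e-04 -1.e+00] yaw_y -145.36 F [-1.3  2.7  3.1] w 0.0138
[0.62977298 0.24956844 0.21108381]
```

Knob has risen with the grip. Open and retreat, out of the cameras' way.

{"name": "drive_tool", "arguments": {
  "plan": [
    [[0,0,0,0,0,0],[0,0,0,0,0,0],[0,0,0,0,0,0],[0,0,0,0,0,0],[0,0,0.6,0,0,0],[0,0,1,0,0,0],[0,0,1,0,0,0],[0,0,1,0,0,0]]
  ],
  "grip": 0
}}

```text
time: 81.5
position: [0.5405, -0.3329, 0.3595]
tool_rot: [0.885, -0.465, 0.001, -0.0]
ft_force: [0.3, -0.0, 0.1]
grip_width: 0.0838
```

{"name": "drive_tool", "arguments": {
  "plan": [
    [[-0.9,-0.7,0.3,0,0,0],[-0.95,-0.7,0,0,0,0],[-0.95,-0.7,0,0,0,0],[-0.95,-0.7,0,0,0,0],[-0.95,-0.7,0,0,0,0],[-0.95,-0.7,0,0,0,0],[-0.95,-0.7,0,0,0,0],[-0.95,-0.7,0,0,0,0]]
  ]
}}

```text
time: 82.5
position: [0.351, -0.4735, 0.3663]
tool_rot: [0.885, -0.465, 0.001, 0.0]
ft_force: [-0.5, 0.1, -0.1]
grip_width: 0.0869
```

{"name": "drive_tool", "arguments": {
  "plan": [
    [[-0.95,-0.7,0,0,0,0],[-0.95,-0.7,0,0,0,0],[-0.95,-0.7,0,0,0,0],[-0.95,-0.7,0,0,0,0],[-0.95,-0.7,0,0,0,0],[-0.95,-0.7,0,0,0,0],[0,0,0,0,0,0]]
  ]
}}

```text
time: 83.38
position: [0.2077, -0.5792, 0.3662]
tool_rot: [0.885, -0.466, 0.001, 0.001]
ft_force: [0.7, -0.5, 0.0]
grip_width: 0.0872
```

```bash
python3 - <<'E'
from h import *
st()
for n in("side","top"):
    im=camera(n); cv2.imwrite(f"pics/{n}17.png",im[:,:,::-1])
    if n=="side": crop(im,220,90,380,265,4.2 and 3.4,"pics/c30.png")
    else: crop(im,250,140,460,270,3.8,"pics/c31.png")
E
```

```text
t 83.38 p [ 0.2077 -0.5792  0.3662] z [ 0.0017 -0.0029 -1.    ] yaw_y -145.55 F [ 0.7 -0.5  0. ] w 0.0872
```

View pics/c30.png

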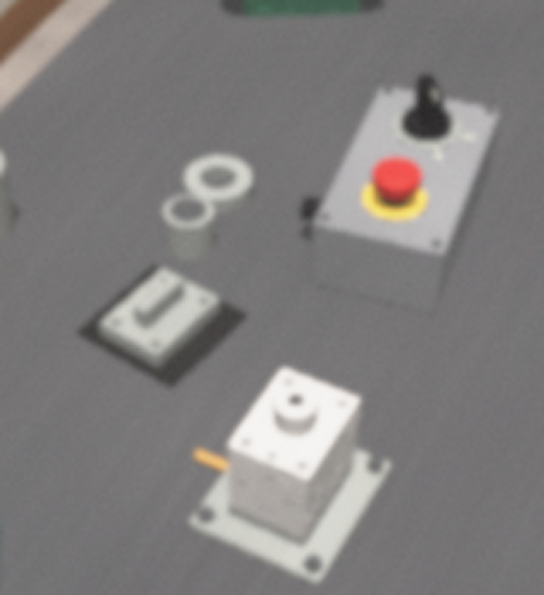

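View pics/c31.png

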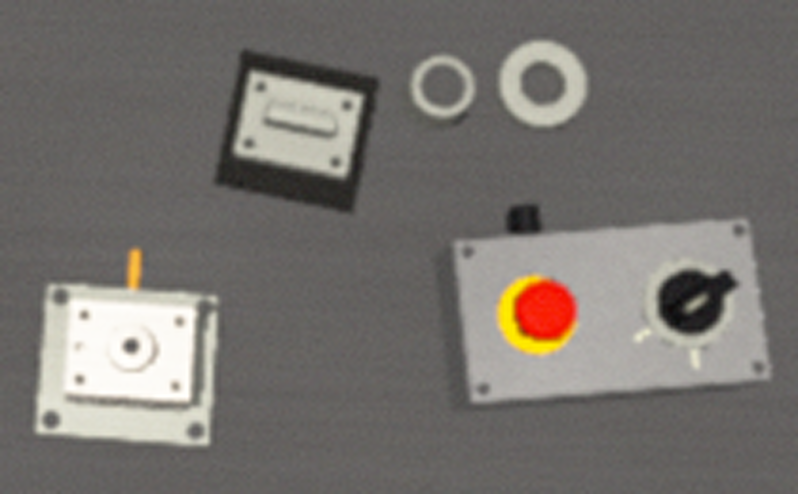

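View pics/top17.png

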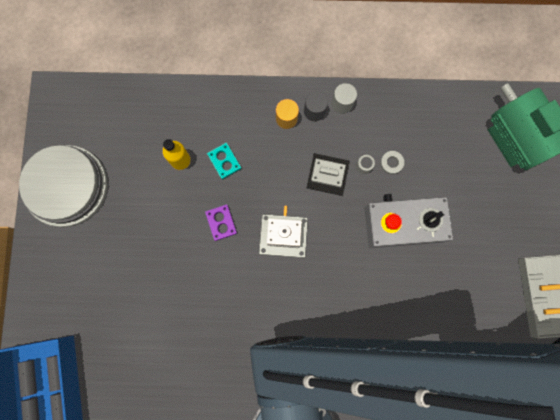

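```bash
python3 - <<'E'
from h import *
a=cv2.imread("pics/side0.png")[100:150,320:380];b=cv2.imread("pics/side17.png")[100:150,320:380]
c=cv2.imread("pics/top0.png")[195:245,405:465];d=cv2.imread("pics/top17.png")[195:245,405:465]
o=np.vstack([np.hstack([a,b]),np.hstack([c,d])]);cv2.imwrite("pics/c32.png",cv2.resize(o,None,fx=5.8,fy=5.8,interpolation=cv2.INTER_CUBIC))
E
```

```text
(no output)
```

View pics/c32.png

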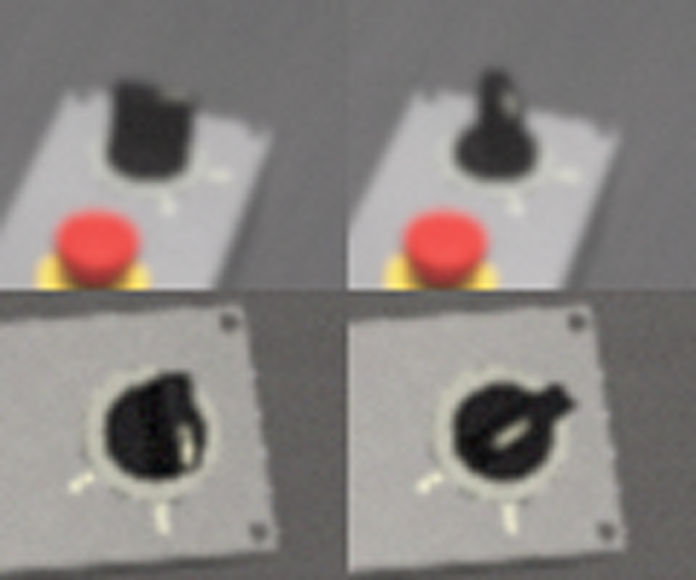

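```bash
python3 - <<'E'
from h import *
im=camera("top");cv2.imwrite("pics/top18.png",im[:,:,::-1])
print(np.abs(im.astype(int)[130:280,200:460]-cv2.imread("pics/top17.png")[:,:,::-1].astype(int)[130:280,200:460]).max())
print(robot.hand_in()); st()
E
```

```text
29
the job is handed in; nothing more can be done
None
the job is handed in; nothing more can be done
```

The job is done and handed in at about 83 s of the 210 s allowed.

I did the steps in this order:
- **Stop:** pressed it until it latched, before handling any part. It showed latched in the side view and read as latched in every later view until I twisted it.
- **Blanking plate:** moved it from the test block to the rubber mat.
- **Sections and cover:** stacked the three silver sections on the block, then put the cover on top, boss up. The purple and turquoise plates were left alone.
- **Alignment:** squeezed the layers with the gripper to line them up. The first two sections were squeezed with the block across the 60 mm side, and all three with the block across the 80 mm side. The cover was squeezed with the upper sections across the 60 mm side.
- **Stop again:** twisted it clockwise, about 28°, and it rose.
- **Selector:** pressed it about 7 mm, turned it 60° clockwise, and it rose.

What the last checks showed:
- **Stack:** it looks flush in both pictures, and the squeezes closed at 59.5–60.0 mm and 79.5–80.0 mm. I did not squeeze the cover across 80 mm after placing it; in that direction it rests on the gripper's own centring.
- **Blanking plate:** it lies flat and central on the mat, within about 1–2 mm. I saw no sign of it being knocked.
- **Stop and selector:** both sit at their original height in the side view, and the selector's white line points at the other mark.
- **Bystanders:** the bearing, sleeve and oil bottle are where they started.
- **Disagreement:** the two cameras differed by about 3 mm in x. I settled it by closing the gripper on the test block and using that position.

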